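# Crank the engraving block tight in a left-hand bench vise

### The job

Fit the loose crank onto the square shaft end of the bench vise, pushed fully down, and wind it until the wooden block is clamped firmly between the jaws. The vise has a left-hand screw, so it opens clockwise and tightens anticlockwise seen from above. Leave the crank on the shaft and the block sitting flat, let go, and leave the other things on the bench alone.

Things in the scene. Friction and masses are not known exactly. Their poses are not given: they have to be found in the camera images.
- vise: Grey bench vise bolted to the bench. Origin on the bench surface under its upright shaft; its y axis points from the shaft along the vise to the fixed jaw, z up. Base plate 140 x 300 mm (y -55 to 245 mm), 12 mm thick; bed 90 mm wide, top at 30 mm; gear head 80 x 80 mm around the shaft, top at 85 mm; fixed jaw 90 mm wide, 80 mm high, its clamping face at y = 205 mm.
- shaft_seat (a point): On the upright shaft's axis, on top of its round collar (38 mm across), 92 mm above the bench: the fitted crank's underside rests here. Axes as the vise's; they do not turn with the shaft. The shaft resists turning with about 0.45 N m (6 N on the handle) and stays where left. Anticlockwise from above closes, 20 mm of jaw travel a turn; closing takes about 1.5 to 2.2 turns.
- shaft_top (a point): Centre of the top of the shaft end, 30 mm above the seat. A round pilot, 17 mm across and 5 mm tall, stands on the square, which is 20 mm across flats and 25 mm tall. The pilot enters the socket at any angle; then the crank rests on the square until its sides line up within about 5 degrees (every quarter turn). The square's angle is not given: look, or turn under light pressure until it drops.
- jaw: Sliding jaw of the vise, grey, 90 mm wide, 30 mm thick, top 81 mm above the bench. Its origin starts 0 to 8 mm from the vise's origin and moves along the vise's y as it closes; the clamping face is 110 mm ahead (+y) of it. The block is clamped firmly once the handle needs 12 N or more, well above the free 6 N (the jaw then bears with well over 25 N; the screw is self-locking).
- block: Light wooden block, 70 mm along its x, 55 mm along its y (the clamped width), 45 mm tall, 0.14 kg. Origin at the centre of its underside. Stands loose on the vise's bed between the jaws, slightly askew; the jaw pushes it against the fixed jaw and squares it.
- crank: Loose dark steel crank lying flat, socket down, about 0.36 kg. Origin on the underside at the socket's centre, x along the arm to the handle, z up. Hub 32 x 32 mm, 44 mm tall, 22 mm square socket right through, sides along x and y. Arm 26 mm wide, 14 mm thick, 103 mm long from the axis. Upright round wooden handle, 25 mm thick, 80 mm from the axis, 15 to 77 mm up, spins on its pin.
- crank_handle (a point): On the axis of the crank's handle, 45 mm above the crank's underside. Axes as the crank's.
- tin: Bystander: low round brass tin, 82 mm across, 36 mm tall. Origin at the centre of its underside.
- cup: Bystander: clear plastic cup, 72 mm across, 95 mm tall. Origin at the centre of its underside.
- strip_box: Bystander: cardboard box 130 x 80 x 50 mm. Origin at the centre of its underside.
- screwdriver: Bystander: screwdriver 180 mm long lying on the bench along its x.
Not all that is in view belongs to the job. Of the things that look like the crank, the smallest one is meant.

How it is judged:
On the way, in this order (a step that is already met when the one before it is completed fails the run):
1. the crank sits fully down on the square shaft end (distance between crank and shaft_seat below 0.006 m), for 0.2 s.
2. the block is clamped firmly by the jaw, with the crank still on the shaft (contact force between jaw and block above 25 N and distance between crank and shaft_seat below 0.006 m), for 0.2 s.
At the end, for the whole second after the job is handed in: The crank rests fully down on the shaft end (socket's underside centre within 6 mm of the seat), the jaw bears on the block with more than 25 N, the block is flat (within 0.1 rad), and crank and block are at rest (all of step 2 and angle between block's own z axis and vertical below 0.1 rad and linear speed of each of crank, block below 0.02 m/s); the robot touches nothing.
It fails at once if a bystander is pushed more than 30 mm or tipped ((distance of tin from where it was at the start of the episode above 0.03 m or angle between tin's own z axis and vertical above 0.35 rad) or (distance of cup from where it was at the start of the episode above 0.03 m or angle between cup's own z axis and vertical above 0.35 rad) or (distance of strip_box from where it was at the start of the episode above 0.03 m or angle between strip_box's own z axis and vertical above 0.35 rad) or distance of screwdriver from where it was at the start of the episode above 0.03 m).
It also fails if it takes over 72 s, if anything falls off the work surface, if the arm or the gripper's body presses on something with over 40 N, if the wrist force passes 120 N, or if a joint passes its speed limit or range.

### The arm

A 6-joint arm with a two-finger parallel gripper is mounted at the origin on the work surface. World frame = base frame: x ahead of the robot, y to its left, z up, the work surface at z = 0. Lengths are in m, angles in rad, forces in N, time in s.
With the tool pointing down it reaches from about 0.35 to 0.875 m from the base axis. Payload 15.5 kg.
Tool frame: the origin (TCP) lies between the finger pads; the fingertips stand 14 mm ahead of it and the grasp point (between the pads) lies 5 mm behind it; z points along the fingers, y is the direction in which the jaws open and shut (so a half turn about z gives the same grasp; the last joint's range is limited). The gripper opens to 85 mm and grips with 20 to 120 N. Pads are 22 mm wide; open, the fingers measure 114 mm over their backs; the gripper's body (76 mm by 85 mm) begins 54 mm behind the grasp point. The pads swing forward as they close: fully open they stand 13 mm farther back than shut.
Start: joints at [1.085, 0.494, 1.345, -0, 1.302, -0.096], TCP at [0.237, 0.578, 0.245] pointing down, gripper open.
Joint ranges: [-2.91, 2.91], [-0.82, 2.16], [0.22, 2.67], [-1.22, 4.37], [0.12, 2.79], [-3.08, 3.08]. Speed limits (rad/s): [1.89, 1.89, 2.57, 3.01, 3.01, 3.01].

### API

Orientations are given as a unit quaternion [x, y, z, w].
In Python, from cell import telemetry, cams, robot gives the robot as it stands.
- The arm moves only by the tool servo_tool, never from a script. Its argument "commands" is a list of rows, each an object with "xyz": the shift along the tool's x, y, z in m, a list of three; "roll": the turn about the tool's z in rad; "claw": the closure, from 0 (fully open) to 1 (shut). In form: [{"xyz": [x, y, z], "roll": roll, "claw": claw}, ...]. A call has 1 to 12 rows; each row shifts and turns the commanded pose from where the row before left it, along the tool's axes as they then stand; what a row does not reach is not made up. A row lasts 1/12 s, in which the tool goes at most 41.7 mm and 7.16 degrees, less where a joint would pass 70% of its speed; a pose out of reach is approached as far as the arm can. A call with a gripper value outside its range is refused whole. The fingers move at their own pace and stop on an object; "force" is the grip in N (left out, the last holds). Time passes only in rows, so rows that do not move let the fingers close. It gives the time, the measured TCP pose, the force and the opening at its end, in the units of the state.
- telemetry.get_state(): the state, without advancing time (a new reading comes with each control period).
- cams.capture(name): name is "scene" or "top"; returns (picture, depth): 384x512x3 uint8, blue, green, red; 384x512 float32, m along the optical axis (not along the pixel's ray), 0 where there is no reading.
- cams.calibration(name): a dict with "fx", "fy", "cx", "cy" (pixels), "camera_from_world" (4x4, takes a point from world to camera coordinates). Camera axes: x right, y up, looking along -z (the intrinsics and any distortion apply to the point x, -y, -z); pixel columns grow to the right and rows downward; lengths in m; the calibration is good to about 2 mm. A picture is of the moment at which its call begins. calibration takes no time and is no camera call.
- robot.finish_job(): hands the job in, once; it reports no verdict.
The state is a dict: "clock": time; "joints": joint angles; "qvel": joint speeds; "tau": joint torques, N m; "ee_pos": TCP position; "tool_rot": TCP orientation; "wrist_force": force on the tool from outside, world axes, zero at the start; "torque": the same for the moment, N m; "grip_width": opening from 0.0 (shut) to 1.0 (fully open).
Only numpy, scipy, OpenCV 4.12 (cv2) and the standard library are available. Lean on these libraries where they do the work, as an engineer would, in place of code of your own. Each camera call takes 0.05 s, during which the arm holds its last target.

## Working session

There is one attempt and no reset: what is moved stays moved. The work goes in short steps, Python scripts to look and compute and a tool call to move; the robot and the scene stay as the last step left them, time stands still between calls to the robot, and variables do not carry over. Pictures are saved under pics/ and viewed, and the job is handed in when it is done.

Besides the shell and the picture viewer there is one more tool, called after "Call:" as name(argument=value, ...) on one line, values as JSON. servo_tool: Moves the arm, as the interface text tells. Its arguments: {"type":"object","properties":{"commands":{"type":"array","items":{"type":"object","properties":{"xyz":{"type":"array","items":{"type":"number"}},"roll":{"type":"number"},"claw":{"type":"number"}}}},"force":{"type":"number"}},"required":["commands"]}

```bash
mkdir -p pics; ls; cat > h.py <<'E'
import numpy as np, cv2
from cell import telemetry, cams, robot
def cap(n):
    p,d=cams.capture(n); return p,d
def pts(n,d):
    c=cams.calibration(n); M=np.linalg.inv(np.array(c["camera_from_world"]))
    v,u=np.mgrid[0:d.shape[0],0:d.shape[1]]
    P=np.stack([(u-c["cx"])/c["fx"]*d,-(v-c["cy"])/c["fy"]*d,-d,np.ones_like(d)],-1)
    return (P@M.T)[...,:3]
def ray(n,u,v,z):
    c=cams.calibration(n); M=np.linalg.inv(np.array(c["camera_from_world"]))
    r=M[:3,:3]@np.array([(u-c["cx"])/c["fx"],-(v-c["cy"])/c["fy"],-1.]); o=M[:3,3]
    return o+r*(z-o[2])/r[2]
E
python3 - <<'E'
from h import *
for n in("scene","top"):
    p,d=cap(n); cv2.imwrite(f"pics/{n}0.png",p); np.savez(f"pics/{n}0.npz",p=p,d=d); print(n,cams.calibration(n))
s=telemetry.get_state(); print(s)
E
```

```text
pics
scene {'fx': 396.8073257265364, 'fy': 396.8073257265364, 'cx': 255.08143748458218, 'cy': 194.91974790264868, 'camera_from_world': array([[-0.73682374,  0.67608101, -0.00229113,  0.42755371],
       [-0.51486073, -0.55891574,  0.65002433,  0.22780829],
       [ 0.43818856,  0.48013297,  0.75990994, -1.50421152],
       [ 0.        ,  0.        ,  0.        ,  1.        ]])}
top {'fx': 464.37850676669945, 'fy': 464.37850676669945, 'cx': 250.79573228593515, 'cy': 191.31310833011779, 'camera_from_world': array([[-2.02788530e-05, -9.99999667e-01, -8.16138067e-04,
         2.17861549e-03],
       [ 9.86568979e-01, -1.53318703e-04,  1.63345113e-01,
        -5.67731053e-01],
       [-1.63345184e-01, -8.01864048e-04,  9.86568653e-01,
        -1.41583991e+00],
       [ 0.00000000e+00,  0.00000000e+00,  0.00000000e+00,
         1.00000000e+00]])}
{'clock': 0.1, 'joints': array([ 1.08549855e+00,  4.94142510e-01,  1.34605276e+00, -1.08456360e-05,
        1.30249132e+00, -9.54854195e-02]), 'qvel': array([ 0.00113022, -0.00076507, -0.00175384, -0.00100599,  0.00078599,
        0.00094545]), 'tau': array([ 1.31485758e-03, -8.83588099e+01, -3.84550130e+01, -4.12647641e-04,
        5.46151190e-03, -6.02468526e-05]), 'ee_pos': array([0.23736137, 0.57785134, 0.24475208]), 'tool_rot': array([ 1.93673046e-01,  9.81065977e-01, -5.25564761e-04, -1.51602944e-04]), 'wrist_force': array([-0.63166721, -0.66798177,  0.20756241]), 'torque': array([ 0.00204903,  0.03733101, -0.00694575]), 'grip_width': 1.0003136604434624}
```

View pics/scene0.png

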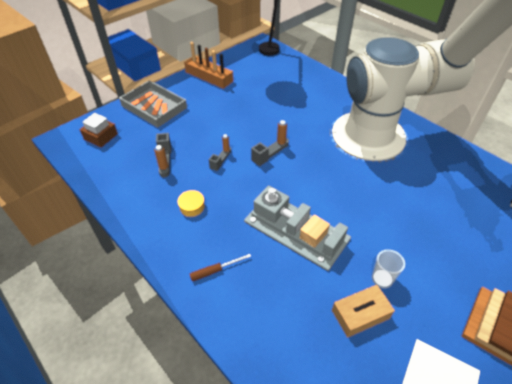

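View pics/top0.png

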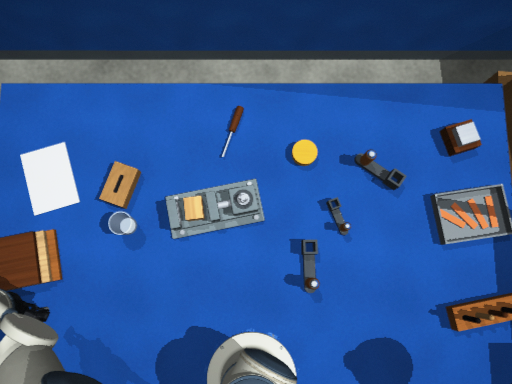

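Three things look like the crank in the top view: (380,170), (339,215) and (310,265). The middle one looks smallest, so I'll crop it and measure all three.

```bash
python3 - <<'E'
from h import *
a=np.load("pics/top0.npz"); p,d=a["p"],a["d"]
c1=cv2.resize(p[140:300,295:415],None,fx=4.5,fy=3.7*4.5/3.7,interpolation=cv2.INTER_CUBIC)[:600]
cv2.imwrite("pics/c1.png",cv2.resize(p[185:245,310:370],None,fx=9,fy=9,interpolation=cv2.INTER_CUBIC))
cv2.imwrite("pics/c2.png",cv2.resize(p[170:245,160:270],None,fx=7,fy=7,interpolation=cv2.INTER_CUBIC))
P=pts("top",d)
hsv=cv2.cvtColor(p,cv2.COLOR_BGR2HSV)
nb=((P[...,2]>0.006)&(d>0)).astype(np.uint8)
n,l,st,ce=cv2.connectedComponentsWithStats(nb)
for i in range(1,n):
    if st[i,4]>40:
        m=l==i; print(ce[i].round(),st[i],"zmax",P[m][:,2].max().round(3)); 
        (c,s,an)=cv2.minAreaRect((P[m][:,:2]*1000).astype(np.float32)); print("   ",np.round(c),np.round(s),round(an,1))
E
```

```text
[234. 124.] [221 106  22  52 258] zmax 0.032
    [772.  64.] [ 29. 179.] 73.9
[460. 137.] [440 119  42  37 983] zmax 0.087
    [ 750. -676.] [98. 96.] 19.5
[304. 152.] [292 140  26  27 528] zmax 0.044
    [ 699. -169.] [81. 80.] 29.4
[379. 170.] [355 149  51  41 736] zmax 0.115
    [ 653. -413.] [163.  66.] 52.5
[120. 185.] [  99  161   42   48 1193] zmax 0.06
    [595. 418.] [ 87. 138.] 70.6
[214. 208.] [ 165  179   99   60 3943] zmax 0.127
    [520. 120.] [146. 299.] 11.3
[472. 214.] [ 431  184   81   61 2186] zmax 0.048
    [ 501. -698.] [165. 227.] 8.6
[338. 216.] [326 197  25  38 340] zmax 0.086
    [ 492. -271.] [121.  41.] 14.2
[121. 223.] [108 211  29  24 434] zmax 0.102
    [464. 398.] [70. 70.] 30.9
[ 29. 313.] [   0  229  101  155 7997] zmax 0.82
    [291. 521.] [350. 538.] 8.5
[309. 266.] [301 239  18  54 622] zmax 0.115
    [ 338. -184.] [164.  53.] 1.4
[480. 313.] [ 445  293   67   39 1685] zmax 0.141
    [ 198. -711.] [ 72. 212.] 11.8
[251. 362.] [ 207  332   90   52 3598] zmax 0.357
    [66.  8.] [138. 269.] 6.2
```

```bash
python3 - <<'E'
from h import *
a=np.load("pics/top0.npz"); P=pts("top",a["d"])
print("z mm"); 
Z=(P[...,2]*1000).round().astype(int)
print(Z[194:238:1,322:356:1])
E
```

```text
z mm
[[-1 -2 -3 ... -4 -2  0]
 [ 0 -2 -2 ...  3 -3 -4]
 [ 0  1  0 ...  2  0 -6]
 ...
 [-7  1  2 ...  1 -1  0]
 [-4 -1  3 ... -4 -3 -3]
 [-2  0 -5 ... -2  1  1]]
```

View pics/c1.png

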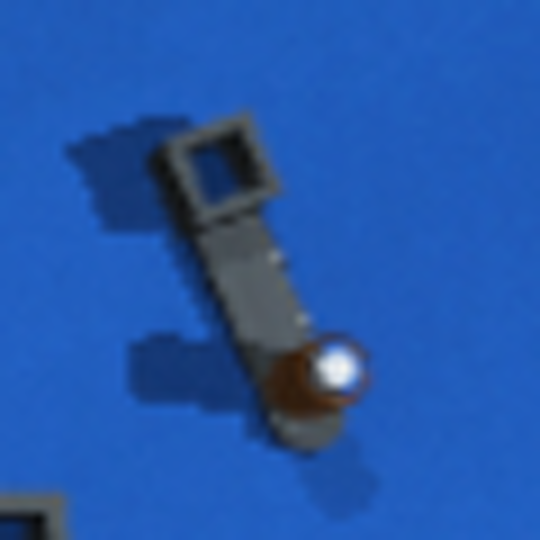

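View pics/c2.png

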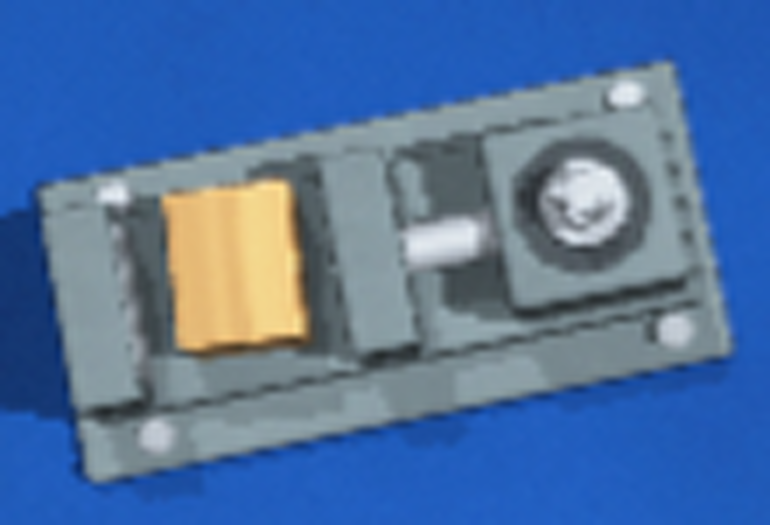

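The smallest crank is the one at (339,215): it is about 121 mm overall, which matches the description, while the other two are about 164 mm. Next I'll measure its pose, the vise pose and the angle of the square.

```bash
python3 - <<'E'
from h import *
a=np.load("pics/top0.npz"); p,d=a["p"],a["d"]; P=pts("top",d)
b=np.load("pics/scene0.npz"); ps,ds=b["p"],b["d"]; Ps=pts("scene",ds)
def med(m,Q): return np.median(Q[m],0).round(4), m.sum()
box=np.zeros(d.shape,bool); box[190:240,322:356]=1
hub=box&(P[...,2]>.036)&(P[...,2]<.05)
hd=box&(P[...,2]>.065)
arm=box&(P[...,2]>.008)&(P[...,2]<.02)
for n,m in(("hub",hub),("hd",hd),("arm",arm)):
    r=cv2.minAreaRect((P[m][:,:2]*1000).astype(np.float32)); print(n,med(m,P),P[m].mean(0),r)
whole=box&(P[...,2]>.006); 
# hub top outline by colour is better: print hd pixel
print("hdpix",np.argwhere(hd).mean(0))
# scene view crank: 
bx=np.zeros(ds.shape,bool); bx[125:180,200:240]=1
for lo,hi in((.036,.05),(.07,.09),(.008,.018)):
    m=bx&(Ps[...,2]>lo)&(Ps[...,2]<hi); print("scene",lo,Ps[m].mean(0),m.sum())
# vise
vb=np.zeros(d.shape,bool); vb[172:245,160:268]=1
m=vb&(P[...,2]>.006)&(P[...,2]<.13)
r=cv2.minAreaRect((P[m][:,:2]*1000).astype(np.float32)); print("vise",r)
t=vb&(P[...,2]>.105)&(P[...,2]<.13); print("shafttop",P[t].mean(0),np.median(P[t],0),t.sum(),np.argwhere(t).mean(0))
t=vb&(P[...,2]>.08)&(P[...,2]<.105); t[:, :222]=0; print("head",cv2.minAreaRect((P[t][:,:2]*1000).astype(np.float32)))
bs=np.zeros(ds.shape,bool); bs[180:240,245:300]=1
t=bs&(Ps[...,2]>.108)&(Ps[...,2]<.13); print("scene shafttop",np.median(Ps[t],0),t.sum(),np.argwhere(t).mean(0))
cv2.imwrite("pics/s1.png",np.hstack([cv2.resize(p[180:215,225:260],(400,400),interpolation=cv2.INTER_CUBIC),cv2.resize(ps[180:215,255:290],(400,400),interpolation=cv2.INTER_CUBIC)]))
E
```

```text
hub (array([ 0.528 , -0.2629,  0.0421]), np.int64(66)) [ 0.52332777 -0.26172446  0.04250528] ((496.7625732421875, -271.7611389160156), (104.27156829833984, 33.075748443603516), 19.773393630981445)
hd (array([ 0.454 , -0.2856,  0.0779]), np.int64(46)) [ 0.43882547 -0.24942602  0.26106179] ((390.1080017089844, -151.52064514160156), (22.973594665527344, 327.85125732421875), 25.901016235351562)
arm (array([ 0.49  , -0.2756,  0.0126]), np.int64(169)) [ 0.48714145 -0.27580563  0.01279881] ((496.0311584472656, -298.258056640625), (132.8374481201172, 94.06539916992188), 13.794893264770508)
hdpix [224.         345.39130435]
scene 0.036 [ 0.51638327 -0.26329087  0.04263269] 88
scene 0.07 [ 0.4591109  -0.28465685  0.07777792] 32
scene 0.008 [ 0.49064625 -0.27038016  0.01376919] 92
vise ((523.407958984375, 126.51158142089844), (343.5806579589844, 223.10755920410156), 87.31190490722656)
shafttop [0.53728865 0.02699519 0.11839124] [0.53757145 0.02824896 0.11809088] 49 [197.44897959 242.44897959]
head ((537.827392578125, 27.085527420043945), (79.80384826660156, 79.45440673828125), 11.341800689697266)
scene shafttop [0.54082273 0.03000733 0.11864044] 53 [191.58490566 271.71698113]
```

View pics/s1.png

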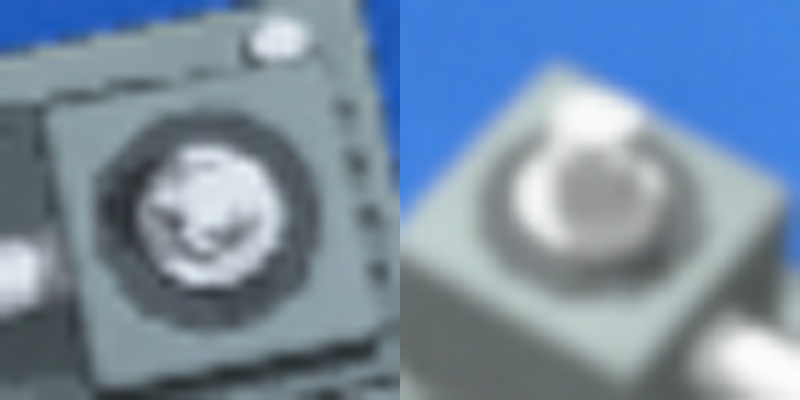

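```bash
python3 - <<'E'
from h import *
a=np.load("pics/top0.npz"); p,d=a["p"],a["d"]; P=pts("top",d)
q=lambda x,y:(310+(x+.5)/9-.5,185+(y+.5)/9-.5)
h=ray("top",*q(224,169),.044); k=ray("top",*q(335,370),.077)
cs=[ray("top",*q(*c),.044)*1000 for c in((245,115),(280,190),(203,222),(168,148))]; print(np.round(cs,1))
print(h,k,k-h,np.linalg.norm((k-h)[:2]),np.degrees(np.arctan2(*(k-h)[1::-1])))
# dark mask rect of arm/hub in plane fits
g=(p.max(2)<130)&(P[...,2]>.008)&(P[...,2]<.02); g[:190]=0;g[240:]=0;g[:,:322]=0;g[:,356:]=0
X=P[g][:,:2]; X=X[(np.abs(X-np.median(X,0))<.06).all(1)]; w,v=np.linalg.eigh(np.cov(X.T)); print("arm axis",np.degrees(np.arctan2(*v[::-1,1])),X.mean(0))
# vise: edges at several heights
r2=lambda m:cv2.minAreaRect((P[m][:,:2]*1000).astype(np.float32))
vb=np.zeros(d.shape,bool); vb[172:245,160:268]=1
n,l,st,ce=cv2.connectedComponentsWithStats((vb&(P[...,2]>.006)).astype(np.uint8)); 
i=1+st[1:,4].argmax(); print(r2(l==i))
# shaft: bright pixels circle in top 
u=lambda x,y:(225+(x+.5)/400*35-.5,180+(y+.5)/400*35-.5)
print("collar",ray("top",*u(208,218),.092),"pilot",ray("top",*u(212,200),.122), "sq", ray("top",*u(209,213),.112))
u2=lambda x,y:(255+(x+.5)/400*35-.5,180+(y+.5)/400*35-.5)
print("scene collar",ray("scene",*u2(590,205) if 0 else u2(190,205),.092),"pilot",ray("scene",*u2(198,185),.122))
E
```

```text
[[ 548.9 -268.5   44. ]
 [ 522.5 -279.9   44. ]
 [ 511.2 -252.8   44. ]
 [ 537.3 -241.3   44. ]]
[ 0.52986083 -0.26063741  0.044     ] [ 0.45662081 -0.29019936  0.077     ] [-0.07324002 -0.02956195  0.033     ] 0.07898107058974109 -158.0194682430362
arm axis -159.09915390298335 [ 0.48695611 -0.27506827]
((452.4918518066406, 106.63581848144531), (283.574951171875, 299.2724914550781), 11.170796394348145)
collar [0.53770095 0.02659177 0.092     ] pilot [0.53796071 0.02501216 0.122     ] sq [0.53603863 0.02596617 0.112     ]
scene collar [0.54171614 0.02923169 0.092     ] pilot [0.55386314 0.04347077 0.122     ]
```

Call:
servo_tool(commands=[{"xyz": [-0.0245,-0.0277,0],"roll": 0,"claw": 0},{"xyz": [-0.0245,-0.0277,0],"roll": 0,"claw": 0},{"xyz": [-0.0245,-0.0277,0],"roll": 0,"claw": 0},{"xyz": [-0.0245,-0.0277,0],"roll": 0,"claw": 0},{"xyz": [-0.0245,-0.0277,0],"roll": 0,"claw": 0},{"xyz": [-0.0245,-0.0277,0],"roll": 0,"claw": 0},{"xyz": [-0.0245,-0.0277,0],"roll": 0,"claw": 0},{"xyz": [-0.0245,-0.0277,0],"roll": 0,"claw": 0},{"xyz": [-0.0245,-0.0277,0],"roll": 0,"claw": 0},{"xyz": [-0.0245,-0.0277,0],"roll": 0,"claw": 0},{"xyz": [-0.0245,-0.0277,0],"roll": 0,"claw": 0},{"xyz": [-0.0245,-0.0277,0],"roll": 0,"claw": 0}], force=60)

```text
clock: 1.1
ee_pos: [0.3831, 0.1572, 0.2453]
tool_rot: [0.194, 0.981, -0.0, -0.0]
wrist_force: [1.9, 0.2, -0.5]
grip_width: 0.999
```

Call:
servo_tool(commands=[{"xyz": [-0.0245,-0.0277,0],"roll": 0,"claw": 0},{"xyz": [-0.0245,-0.0277,0],"roll": 0,"claw": 0},{"xyz": [-0.0245,-0.0277,0],"roll": 0,"claw": 0},{"xyz": [-0.0245,-0.0277,0],"roll": 0,"claw": 0},{"xyz": [-0.0245,-0.0277,0],"roll": 0,"claw": 0},{"xyz": [-0.0245,-0.0277,0],"roll": 0,"claw": 0},{"xyz": [-0.0245,-0.0277,0],"roll": 0,"claw": 0},{"xyz": [-0.0245,-0.0277,0],"roll": 0,"claw": 0},{"xyz": [-0.0245,-0.0277,0],"roll": 0,"claw": 0},{"xyz": [-0.0245,-0.0277,0],"roll": 0,"claw": 0},{"xyz": [-0.0245,-0.0277,0],"roll": 0,"claw": 0},{"xyz": [-0.0245,-0.0277,0],"roll": 0,"claw": 0}])

```text
clock: 2.1
ee_pos: [0.5288, -0.2621, 0.245]
tool_rot: [0.194, 0.981, 0.0, -0.0]
wrist_force: [1.2, 0.3, -0.9]
grip_width: 1.002
```

Call:
servo_tool(commands=[{"xyz": [0,0,0],"roll": 0.12,"claw": 0},{"xyz": [0,0,0],"roll": 0.12,"claw": 0},{"xyz": [0,0,0],"roll": 0.12,"claw": 0},{"xyz": [0,0,0],"roll": 0.12,"claw": 0},{"xyz": [0,0,0],"roll": 0.12,"claw": 0},{"xyz": [0,0,0],"roll": 0.12,"claw": 0},{"xyz": [0,0,0],"roll": 0.12,"claw": 0},{"xyz": [0,0,0],"roll": 0.12,"claw": 0},{"xyz": [0,0,0],"roll": 0.12,"claw": 0},{"xyz": [0,0,0],"roll": 0.12,"claw": 0}])

```text
clock: 2.93
ee_pos: [0.5286, -0.2601, 0.245]
tool_rot: [0.716, 0.698, -0.0, -0.0]
wrist_force: [0.9, 0.0, -0.4]
grip_width: 0.997
```

Call:
servo_tool(commands=[{"xyz": [0,0,0],"roll": 0.12,"claw": 0},{"xyz": [0,0,0],"roll": 0.12,"claw": 0},{"xyz": [0,0,0],"roll": 0.12,"claw": 0},{"xyz": [0,0,0],"roll": 0.12,"claw": 0},{"xyz": [0,0,0],"roll": 0.12,"claw": 0},{"xyz": [0,0,0],"roll": 0.12,"claw": 0},{"xyz": [0,0,0],"roll": 0.12,"claw": 0},{"xyz": [0,0,0],"roll": 0.12,"claw": 0},{"xyz": [0,0,0],"roll": 0.12,"claw": 0},{"xyz": [0,0,0],"roll": 0.094,"claw": 0},{"xyz": [0,0,0],"roll": 0,"claw": 0}])

```text
clock: 3.85
ee_pos: [0.5286, -0.2602, 0.245]
tool_rot: [0.983, 0.185, -0.0, -0.0]
wrist_force: [-0.1, -0.3, -0.2]
grip_width: 1.002
```

Call:
servo_tool(commands=[{"xyz": [0.0012,0.001,0.035],"roll": -0.006,"claw": 0},{"xyz": [0,0,0.038],"roll": 0,"claw": 0},{"xyz": [0,0,0.038],"roll": 0,"claw": 0},{"xyz": [0,0,0.038],"roll": 0,"claw": 0},{"xyz": [0,0,0.036],"roll": 0,"claw": 0},{"xyz": [0,0,0.02],"roll": 0,"claw": 0},{"xyz": [0,0,0.013],"roll": 0,"claw": 0},{"xyz": [0,0,0],"roll": 0,"claw": 0},{"xyz": [0,0,0],"roll": 0,"claw": 0}])

```text
clock: 4.6
ee_pos: [0.53, -0.2606, 0.0269]
tool_rot: [0.981, 0.192, -0.0, -0.0]
wrist_force: [-0.8, 0.5, 0.5]
grip_width: 1.001
```

```bash
python3 - <<'E'
from h import *
o=[]
for n,r in(("scene",(110,190,170,270)),("top",(180,260,290,390))):
    p,d=cap(n); o.append(cv2.resize(p[r[0]:r[1],r[2]:r[3]],(400,320),interpolation=cv2.INTER_CUBIC))
cv2.imwrite("pics/g1.png",np.hstack(o))
s=telemetry.get_state(); print(s["joints"],s["ee_pos"],s["wrist_force"])
E
```

```text
[-5.58050346e-01  7.25911842e-01  1.62052389e+00 -2.35598351e-05
  7.93754672e-01  6.27542772e-01] [ 0.53079073 -0.26108643  0.02831984] [-0.87424505 -0.19978113  0.0070153 ]
```

View pics/g1.png

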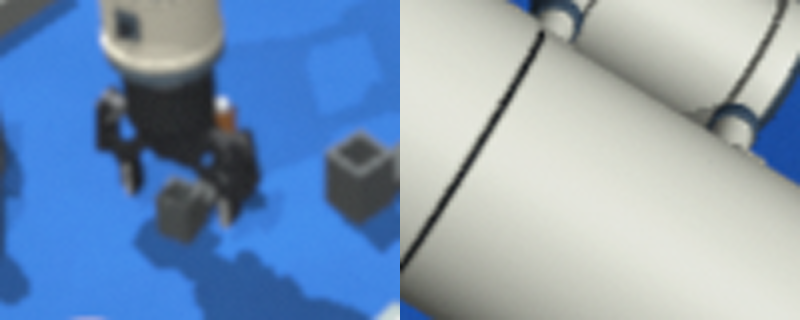

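The left half (scene view) shows the hub at (180,205) between the open fingers, with the handle behind them. In the right half (top view) the arm hides it. I'll close and lift.

Call:
servo_tool(commands=[{"xyz": [0,0,0],"roll": 0,"claw": 1},{"xyz": [0,0,0],"roll": 0,"claw": 1},{"xyz": [0,0,0],"roll": 0,"claw": 1},{"xyz": [0,0,0],"roll": 0,"claw": 1},{"xyz": [0,0,0],"roll": 0,"claw": 1},{"xyz": [0,0,0],"roll": 0,"claw": 1},{"xyz": [0,0,0],"roll": 0,"claw": 1},{"xyz": [0,0,0],"roll": 0,"claw": 1},{"xyz": [0,0,0],"roll": 0,"claw": 1},{"xyz": [0,0,0],"roll": 0,"claw": 1}], force=80)

```text
clock: 5.53
ee_pos: [0.5305, -0.2609, 0.028]
tool_rot: [0.982, 0.191, 0.0, 0.0]
wrist_force: [-1.3, 0.2, 9.1]
grip_width: 0.361
```

Call:
servo_tool(commands=[{"xyz": [0,0,-0.01],"roll": 0,"claw": 1},{"xyz": [0,0,-0.03],"roll": 0,"claw": 1},{"xyz": [0,0,-0.035],"roll": 0,"claw": 1},{"xyz": [0,0,-0.035],"roll": 0,"claw": 1},{"xyz": [0,0,-0.03],"roll": 0,"claw": 1},{"xyz": [0,0,-0.01],"roll": 0,"claw": 1},{"xyz": [0,0,0],"roll": 0,"claw": 1}])

```text
clock: 6.12
ee_pos: [0.5313, -0.2613, 0.1801]
tool_rot: [0.982, 0.191, 0.002, 0.002]
wrist_force: [0.4, -0.5, -3.6]
grip_width: 0.365
```

```bash
python3 - <<'E'
from h import *
o=[]
p,d=cap("scene"); cv2.imwrite("pics/g2.png",cv2.resize(p[90:170,170:270],(750,600),interpolation=cv2.INTER_CUBIC))
s=telemetry.get_state(); print(s["joints"],s["ee_pos"],s["wrist_force"],s["torque"],s["grip_width"])
E
```

```text
[-5.58019588e-01  5.17508669e-01  1.51262280e+00  6.16077066e-05
  1.10988264e+00  6.28943916e-01] [ 0.53040449 -0.26079675  0.17784808] [-0.10172876  0.50388413 -4.75981058] [ 0.10936274 -0.131874    0.03717343] 0.361964878699756
```

View pics/g2.png

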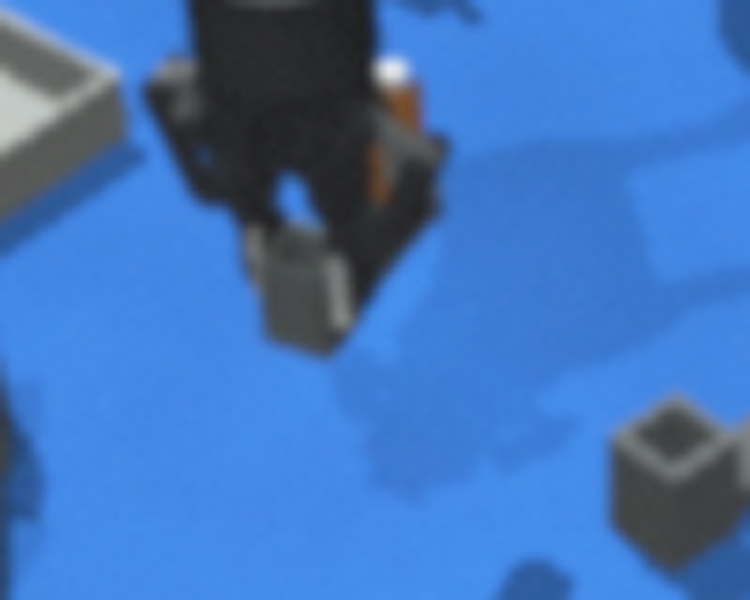

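Call:
servo_tool(commands=[{"xyz": [0.0144,-0.033,0],"roll": 0,"claw": 1},{"xyz": [0.0144,-0.033,0],"roll": 0,"claw": 1},{"xyz": [0.0144,-0.033,0],"roll": 0,"claw": 1},{"xyz": [0.0144,-0.033,0],"roll": 0,"claw": 1},{"xyz": [0.0144,-0.033,0],"roll": 0,"claw": 1},{"xyz": [0.0144,-0.033,0],"roll": 0,"claw": 1},{"xyz": [0.0144,-0.033,0],"roll": 0,"claw": 1},{"xyz": [0.0144,-0.033,0],"roll": 0,"claw": 1},{"xyz": [0,0,0],"roll": 0,"claw": 1},{"xyz": [0,0,0],"roll": 0,"claw": 1},{"xyz": [0,0,0],"roll": 0,"claw": 1}])

```text
clock: 7.08
ee_pos: [0.5374, 0.0273, 0.1757]
tool_rot: [0.982, 0.191, -0.001, -0.0]
wrist_force: [-0.1, 0.2, -3.8]
grip_width: 0.363
```

```bash
python3 - <<'E'
from h import *
p,d=cap("scene"); cv2.imwrite("pics/g3.png",cv2.resize(p[140:230,220:332],(746,600),interpolation=cv2.INTER_CUBIC))
p2,d2=cap("top"); cv2.imwrite("pics/g3t.png",cv2.resize(p2[150:240,190:302],(746,600),interpolation=cv2.INTER_CUBIC))
s=telemetry.get_state(); print(s["joints"],s["ee_pos"],s["wrist_force"],s["torque"],s["grip_width"])
E
```

```text
[-6.18408684e-02  4.55349170e-01  1.64157800e+00 -2.05071516e-04
  1.04634216e+00  1.12622115e+00] [0.53778058 0.02635772 0.17629392] [ 0.4748406  -0.02849487 -3.64923496] [ 0.05090119 -0.13221857 -0.06573176] 0.3647657265331048
```

View pics/g3.png

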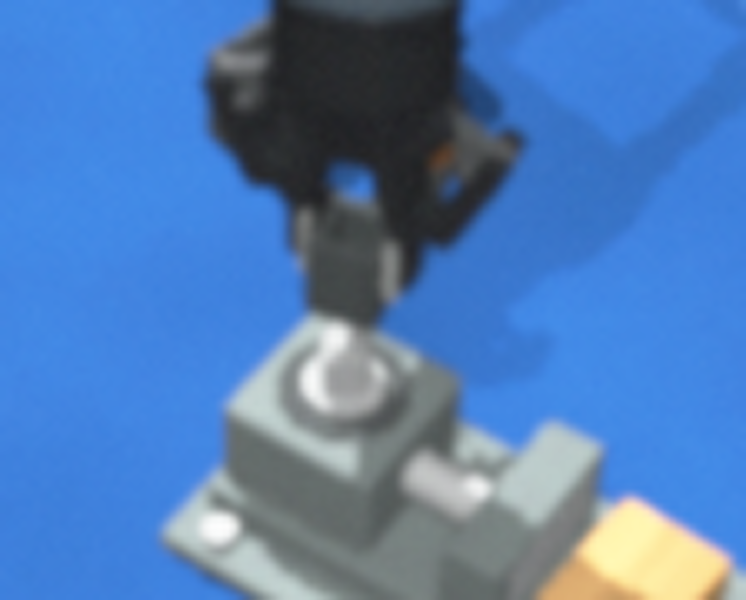

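View pics/g3t.png

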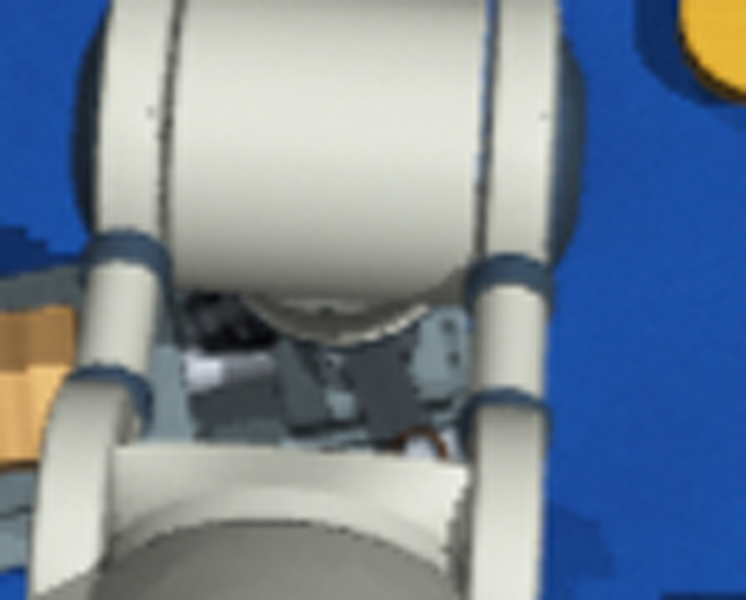

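Scene view: the hub bottom is at (345,315), directly above the pilot at (340,335). Top view: the arm hides it. I'll lower gently.

Call:
servo_tool(commands=[{"xyz": [0.0003,-0.0003,0.008],"roll": 0,"claw": 1},{"xyz": [0,0,0.008],"roll": 0,"claw": 1},{"xyz": [0,0,0.005],"roll": 0,"claw": 1},{"xyz": [0,0,0.003],"roll": 0,"claw": 1},{"xyz": [0,0,0.002],"roll": 0,"claw": 1},{"xyz": [0,0,0],"roll": 0,"claw": 1},{"xyz": [0,0,0],"roll": 0,"claw": 1}])

```text
clock: 7.77
ee_pos: [0.5384, 0.0275, 0.1513]
tool_rot: [0.982, 0.191, -0.0, -0.0]
wrist_force: [-0.1, 0.1, -3.2]
grip_width: 0.362
```

Call:
servo_tool(commands=[{"xyz": [0,0,0.002],"roll": 0,"claw": 1},{"xyz": [0,0,0.002],"roll": 0,"claw": 1},{"xyz": [0,0,0.0],"roll": 0,"claw": 1},{"xyz": [0,0,0],"roll": 0,"claw": 1}])

```text
clock: 8.1
ee_pos: [0.5383, 0.0276, 0.1472]
tool_rot: [0.982, 0.191, -0.0, -0.0]
wrist_force: [0.1, -0.5, -3.9]
grip_width: 0.359
```

Call:
servo_tool(commands=[{"xyz": [0,0,0.001],"roll": 0,"claw": 1},{"xyz": [0,0,0.001],"roll": 0,"claw": 1},{"xyz": [0,0,0.0],"roll": 0,"claw": 1},{"xyz": [0,0,0],"roll": 0,"claw": 1}])

```text
clock: 8.43
ee_pos: [0.5384, 0.0276, 0.1452]
tool_rot: [0.982, 0.191, -0.0, -0.0]
wrist_force: [-0.2, -0.4, -4.2]
grip_width: 0.361
```

Call:
servo_tool(commands=[{"xyz": [0,0,0.001],"roll": 0,"claw": 1},{"xyz": [0,0,0.001],"roll": 0,"claw": 1},{"xyz": [0,0,0.0],"roll": 0,"claw": 1},{"xyz": [0,0,0],"roll": 0,"claw": 1}])

```text
clock: 8.77
ee_pos: [0.5387, 0.0276, 0.1444]
tool_rot: [0.982, 0.191, 0.001, 0.0]
wrist_force: [-5.1, 0.8, 19.5]
grip_width: 0.36
```

Contact is at the height of the square's top, so the pilot is in. I'll ease the pressure and turn anticlockwise.

Call:
servo_tool(commands=[{"xyz": [0,0,-0.0004],"roll": 0,"claw": 1},{"xyz": [0,0,0],"roll": -0.05,"claw": 1},{"xyz": [0,0,0],"roll": -0.05,"claw": 1},{"xyz": [0,0,0],"roll": -0.05,"claw": 1},{"xyz": [0,0,0],"roll": -0.05,"claw": 1}])

```text
clock: 9.18
ee_pos: [0.5387, 0.0276, 0.1446]
tool_rot: [0.957, 0.289, 0.001, 0.0]
wrist_force: [-3.6, -0.2, 12.7]
grip_width: 0.366
```

Call:
servo_tool(commands=[{"xyz": [0,0,0],"roll": -0.05,"claw": 1},{"xyz": [0,0,0],"roll": -0.05,"claw": 1},{"xyz": [0,0,0],"roll": -0.05,"claw": 1},{"xyz": [0,0,0],"roll": -0.05,"claw": 1}])

```text
clock: 9.52
ee_pos: [0.5388, 0.0275, 0.1446]
tool_rot: [0.924, 0.383, 0.001, 0.0]
wrist_force: [-3.6, 0.2, 12.6]
grip_width: 0.365
```

Call:
servo_tool(commands=[{"xyz": [0,0,0],"roll": -0.05,"claw": 1},{"xyz": [0,0,0],"roll": -0.05,"claw": 1},{"xyz": [0,0,0],"roll": -0.05,"claw": 1},{"xyz": [0,0,0],"roll": -0.05,"claw": 1}])

```text
clock: 9.85
ee_pos: [0.5388, 0.0275, 0.1446]
tool_rot: [0.881, 0.473, 0.001, 0.0]
wrist_force: [-3.3, -1.1, 13.7]
grip_width: 0.361
```

Call:
servo_tool(commands=[{"xyz": [0,0,0],"roll": -0.05,"claw": 1},{"xyz": [0,0,0],"roll": -0.05,"claw": 1},{"xyz": [0,0,0],"roll": -0.05,"claw": 1},{"xyz": [0,0,0],"roll": -0.05,"claw": 1}])

```text
clock: 10.18
ee_pos: [0.5388, 0.0275, 0.1446]
tool_rot: [0.829, 0.559, 0.001, 0.001]
wrist_force: [-3.9, -1.0, 14.2]
grip_width: 0.358
```

Call:
servo_tool(commands=[{"xyz": [0,0,0],"roll": -0.05,"claw": 1},{"xyz": [0,0,0],"roll": -0.05,"claw": 1},{"xyz": [0,0,0],"roll": -0.05,"claw": 1},{"xyz": [0,0,0],"roll": -0.05,"claw": 1}])

```text
clock: 10.52
ee_pos: [0.5387, 0.0274, 0.1446]
tool_rot: [0.769, 0.639, 0.0, 0.001]
wrist_force: [-3.9, -1.4, 14.8]
grip_width: 0.356
```

Call:
servo_tool(commands=[{"xyz": [0,0,0],"roll": -0.05,"claw": 1},{"xyz": [0,0,0],"roll": -0.05,"claw": 1},{"xyz": [0,0,0],"roll": -0.05,"claw": 1},{"xyz": [0,0,0],"roll": -0.05,"claw": 1}])

```text
clock: 10.85
ee_pos: [0.5387, 0.0273, 0.1447]
tool_rot: [0.702, 0.713, 0.0, 0.001]
wrist_force: [-4.9, -2.0, 14.1]
grip_width: 0.362
```

Call:
servo_tool(commands=[{"xyz": [0,0,0],"roll": -0.05,"claw": 1},{"xyz": [0,0,0],"roll": -0.05,"claw": 1},{"xyz": [0,0,0],"roll": -0.05,"claw": 1}])

```text
clock: 11.1
ee_pos: [0.5387, 0.0273, 0.1446]
tool_rot: [0.646, 0.763, 0.0, 0.001]
wrist_force: [-4.2, -2.5, 15.2]
grip_width: 0.361
```

Call:
servo_tool(commands=[{"xyz": [0,0,0],"roll": -0.05,"claw": 1},{"xyz": [0,0,0],"roll": -0.05,"claw": 1},{"xyz": [0,0,0],"roll": -0.05,"claw": 1}])

```text
clock: 11.35
ee_pos: [0.5387, 0.0273, 0.1446]
tool_rot: [0.587, 0.809, 0.0, 0.001]
wrist_force: [-3.5, -2.6, 14.1]
grip_width: 0.362
```

Nothing dropped in 86 degrees, so the centring is probably off by more than the 1 mm clearance. I'll lift 2 mm, keeping the pilot in the socket, and feel for the socket walls.

Call:
servo_tool(commands=[{"xyz": [0,0,-0.002],"roll": 0,"claw": 1},{"xyz": [0,0,0],"roll": 0,"claw": 1},{"xyz": [0,0,0],"roll": 0,"claw": 1}])

```text
clock: 11.6
ee_pos: [0.5386, 0.0274, 0.1458]
tool_rot: [0.589, 0.808, 0.0, 0.0]
wrist_force: [0.7, -3.3, -2.2]
grip_width: 0.356
```

Call:
servo_tool(commands=[{"xyz": [0,0.001,0],"roll": 0,"claw": 1},{"xyz": [0,0,0],"roll": 0,"claw": 1},{"xyz": [0,0,0],"roll": 0,"claw": 1}])

```text
clock: 11.85
ee_pos: [0.5394, 0.0277, 0.1455]
tool_rot: [0.588, 0.809, -0.0, -0.0]
wrist_force: [0.5, -5.2, -3.7]
grip_width: 0.363
```

Call:
servo_tool(commands=[{"xyz": [0,0.001,0],"roll": 0,"claw": 1},{"xyz": [0,0,0],"roll": 0,"claw": 1},{"xyz": [0,0,0],"roll": 0,"claw": 1}])

```text
clock: 12.1
ee_pos: [0.5402, 0.028, 0.1455]
tool_rot: [0.588, 0.809, -0.0, -0.0]
wrist_force: [0.8, -6.4, -4.1]
grip_width: 0.363
```

Call:
servo_tool(commands=[{"xyz": [-0.002,-0.002,0],"roll": 0,"claw": 1},{"xyz": [0,0,0],"roll": 0,"claw": 1},{"xyz": [0,0,0],"roll": 0,"claw": 1}])

```text
clock: 12.35
ee_pos: [0.5387, 0.0258, 0.1455]
tool_rot: [0.588, 0.809, 0.0, -0.0]
wrist_force: [0.0, -0.1, -2.6]
grip_width: 0.362
```

Call:
servo_tool(commands=[{"xyz": [-0.002,0,0],"roll": 0,"claw": 1},{"xyz": [0,0,0],"roll": 0,"claw": 1},{"xyz": [0,0,0],"roll": 0,"claw": 1}])

```text
clock: 12.6
ee_pos: [0.5397, 0.0238, 0.1457]
tool_rot: [0.588, 0.809, 0.0, -0.0]
wrist_force: [-0.0, 0.4, -4.9]
grip_width: 0.362
```

Call:
servo_tool(commands=[{"xyz": [-0.001,0,0],"roll": 0,"claw": 1},{"xyz": [0,0,0],"roll": 0,"claw": 1},{"xyz": [0,0,0],"roll": 0,"claw": 1}])

```text
clock: 12.85
ee_pos: [0.5399, 0.0228, 0.1457]
tool_rot: [0.588, 0.809, 0.0, -0.0]
wrist_force: [-0.1, 0.4, -4.4]
grip_width: 0.36
```

Call:
servo_tool(commands=[{"xyz": [-0.001,0,0],"roll": 0,"claw": 1},{"xyz": [0,0,0],"roll": 0,"claw": 1},{"xyz": [0,0,0],"roll": 0,"claw": 1}])

```text
clock: 13.1
ee_pos: [0.5401, 0.022, 0.1457]
tool_rot: [0.588, 0.809, 0.0, -0.0]
wrist_force: [-0.6, 1.8, -3.9]
grip_width: 0.36
```

Call:
servo_tool(commands=[{"xyz": [-0.001,0,0],"roll": 0,"claw": 1},{"xyz": [0,0,0],"roll": 0,"claw": 1},{"xyz": [0,0,0],"roll": 0,"claw": 1}])

```text
clock: 13.35
ee_pos: [0.5402, 0.0216, 0.1456]
tool_rot: [0.588, 0.809, 0.0, -0.001]
wrist_force: [-0.9, 8.4, -3.4]
grip_width: 0.359
```

Call:
servo_tool(commands=[{"xyz": [0.0039,-0.002,0],"roll": 0,"claw": 1},{"xyz": [0,0,0],"roll": 0,"claw": 1},{"xyz": [0,0,0],"roll": 0,"claw": 1}])

```text
clock: 13.6
ee_pos: [0.5374, 0.024, 0.1457]
tool_rot: [0.588, 0.809, -0.0, 0.0]
wrist_force: [0.1, 0.2, -3.4]
grip_width: 0.362
```

Call:
servo_tool(commands=[{"xyz": [0,-0.001,0],"roll": 0,"claw": 1},{"xyz": [0,0,0],"roll": 0,"claw": 1},{"xyz": [0,0,0],"roll": 0,"claw": 1}])

```text
clock: 13.85
ee_pos: [0.5368, 0.0236, 0.1458]
tool_rot: [0.588, 0.809, 0.0, 0.0]
wrist_force: [2.4, 1.3, -4.0]
grip_width: 0.357
```

Call:
servo_tool(commands=[{"xyz": [0,-0.001,0],"roll": 0,"claw": 1},{"xyz": [0,0,0],"roll": 0,"claw": 1},{"xyz": [0,0,0],"roll": 0,"claw": 1}])

```text
clock: 14.1
ee_pos: [0.5366, 0.0235, 0.1459]
tool_rot: [0.588, 0.809, 0.001, 0.001]
wrist_force: [6.5, 3.4, -6.9]
grip_width: 0.36
```

Walls found: the socket is centred with the TCP at about (0.5392, 0.0247), so the crank sits about 2.6 mm along tool x from the TCP. I'll centre it, press lightly, then turn about the crank's own axis.

Call:
servo_tool(commands=[{"xyz": [0,0.0035,0],"roll": 0,"claw": 1},{"xyz": [0,0,0.001],"roll": 0,"claw": 1},{"xyz": [0,0,0.0007],"roll": 0,"claw": 1},{"xyz": [0,0,0],"roll": 0,"claw": 1}])

```text
clock: 14.43
ee_pos: [0.5394, 0.0244, 0.1445]
tool_rot: [0.588, 0.809, 0.0, 0.001]
wrist_force: [-0.6, 0.8, 7.3]
grip_width: 0.369
```

Call:
servo_tool(commands=[{"xyz": [0,0.00013,0],"roll": -0.05,"claw": 1},{"xyz": [0,0.00013,0],"roll": -0.05,"claw": 1},{"xyz": [0,0.00013,0],"roll": -0.05,"claw": 1},{"xyz": [0,0.00013,0],"roll": -0.05,"claw": 1}])

```text
clock: 14.77
ee_pos: [0.5395, 0.0246, 0.1442]
tool_rot: [0.504, 0.864, 0.0, 0.0]
wrist_force: [0.8, -0.6, -3.2]
grip_width: 0.359
```

Call:
servo_tool(commands=[{"xyz": [0,0.00013,0],"roll": -0.05,"claw": 1},{"xyz": [0,0.00013,0],"roll": -0.05,"claw": 1},{"xyz": [0,0.00013,0],"roll": -0.05,"claw": 1}])

```text
clock: 15.02
ee_pos: [0.5393, 0.0248, 0.1438]
tool_rot: [0.437, 0.899, -0.0, -0.0]
wrist_force: [-0.1, -0.8, -4.3]
grip_width: 0.361
```

Call:
servo_tool(commands=[{"xyz": [0,0.00013,0],"roll": -0.05,"claw": 1},{"xyz": [0,0.00013,0],"roll": -0.05,"claw": 1},{"xyz": [0,0.00013,0],"roll": -0.05,"claw": 1}])

```text
clock: 15.27
ee_pos: [0.5396, 0.025, 0.1438]
tool_rot: [0.369, 0.93, -0.0, -0.0]
wrist_force: [-0.1, -0.8, -3.1]
grip_width: 0.359
```

The vertical force vanished, so the socket has dropped onto the square. I'll push down.

Call:
servo_tool(commands=[{"xyz": [0,0,0.002],"roll": 0,"claw": 1},{"xyz": [0,0,0.002],"roll": 0,"claw": 1},{"xyz": [0,0,0],"roll": 0,"claw": 1}])

```text
clock: 15.52
ee_pos: [0.5397, 0.025, 0.1396]
tool_rot: [0.371, 0.929, -0.0, -0.0]
wrist_force: [0.2, -2.9, -6.3]
grip_width: 0.358
```

```bash
python3 -c "
from h import *
s=telemetry.get_state(); print(s['ee_pos'],s['wrist_force'],s['torque'],s['joints'])"
```

```text
[0.53971532 0.02501501 0.13955858] [ 0.19849874 -2.94067733 -6.33773322] [-0.24130476  0.1090989  -0.16320727] [-6.41139634e-02  5.07745399e-01  1.67468549e+00 -2.15854559e-04
  9.59718250e-01 -8.75161266e-01]
```

Call:
servo_tool(commands=[{"xyz": [0,0,0.003],"roll": 0,"claw": 1},{"xyz": [0,0,0.003],"roll": 0,"claw": 1},{"xyz": [0,0,0.003],"roll": 0,"claw": 1},{"xyz": [0,0,0.003],"roll": 0,"claw": 1},{"xyz": [0,0,0],"roll": 0,"claw": 1}])

```text
clock: 15.93
ee_pos: [0.5398, 0.025, 0.1281]
tool_rot: [0.371, 0.929, -0.0, -0.0]
wrist_force: [-2.7, -2.7, 4.7]
grip_width: 0.363
```

Call:
servo_tool(commands=[{"xyz": [0,0,0.002],"roll": 0,"claw": 1},{"xyz": [0,0,0.002],"roll": 0,"claw": 1},{"xyz": [0,0,0.002],"roll": 0,"claw": 1},{"xyz": [0,0,0.001],"roll": 0,"claw": 1},{"xyz": [0,0,0],"roll": 0,"claw": 1},{"xyz": [0,0,0],"roll": 0,"claw": 1}])

```text
clock: 16.43
ee_pos: [0.5398, 0.025, 0.1219]
tool_rot: [0.371, 0.929, -0.0, 0.0]
wrist_force: [-8.0, -3.0, 20.9]
grip_width: 0.36
```

Call:
servo_tool(commands=[{"xyz": [0.0004,-0.0008,0],"roll": 0,"claw": 1},{"xyz": [0,0,0],"roll": 0,"claw": 1},{"xyz": [0,0,0.001],"roll": 0,"claw": 1},{"xyz": [0,0,0],"roll": 0,"claw": 1},{"xyz": [0,0,0],"roll": 0,"claw": 1}])

```text
clock: 16.85
ee_pos: [0.5397, 0.0249, 0.121]
tool_rot: [0.371, 0.929, 0.0, 0.001]
wrist_force: [-4.3, 0.6, 21.9]
grip_width: 0.362
```

Call:
servo_tool(commands=[{"xyz": [0.0003,-0.0005,0.001],"roll": 0,"claw": 1},{"xyz": [0,0,0.001],"roll": 0,"claw": 1},{"xyz": [0,0,0],"roll": 0,"claw": 1},{"xyz": [0,0,0],"roll": 0,"claw": 1}])

```text
clock: 17.18
ee_pos: [0.5397, 0.0249, 0.1198]
tool_rot: [0.371, 0.929, 0.001, 0.002]
wrist_force: [-5.6, 2.9, 34.0]
grip_width: 0.361
```

Call:
servo_tool(commands=[{"xyz": [0,0,-0.0015],"roll": 0,"claw": 1},{"xyz": [0,0,0],"roll": 0,"claw": 0.3},{"xyz": [0,0,0],"roll": 0,"claw": 0.3},{"xyz": [0,0,0],"roll": 0,"claw": 0.3},{"xyz": [0,0,0],"roll": 0,"claw": 0.3},{"xyz": [0,0,0],"roll": 0,"claw": 0.3}])

```text
clock: 17.68
ee_pos: [0.5384, 0.0246, 0.1193]
tool_rot: [0.37, 0.929, -0.0, -0.0]
wrist_force: [-0.4, 0.3, 0.2]
grip_width: 0.701
```

Call:
servo_tool(commands=[{"xyz": [0,0,-0.03],"roll": 0,"claw": 0.3},{"xyz": [0,0,-0.04],"roll": 0,"claw": 0.3},{"xyz": [0,0,-0.04],"roll": 0,"claw": 0.3},{"xyz": [0,0,-0.02],"roll": 0,"claw": 0.3},{"xyz": [0,0,0],"roll": 0,"claw": 0.3}])

```text
clock: 18.1
ee_pos: [0.5406, 0.0246, 0.2542]
tool_rot: [0.37, 0.929, 0.001, 0.004]
wrist_force: [1.1, 0.0, 0.2]
grip_width: 0.694
```

```bash
python3 - <<'E'
from h import *
p,d=cap("scene"); cv2.imwrite("pics/g4.png",cv2.resize(p[140:260,210:360],(750,600),interpolation=cv2.INTER_CUBIC)); np.savez("pics/g4.npz",p=p,d=d)
P=pts("scene",d); Z=P[...,2]
for lo,hi in((.128,.142),(.155,.18),(.098,.112)):
    m=(Z>lo)&(Z<hi); m[:150]=0;m[240:]=0;m[:,:240]=0;m[:,330:]=0
    print(lo,np.median(P[m],0),m.sum(),np.argwhere(m).mean(0))
print(telemetry.get_state()["ee_pos"])
E
```

```text
0.128 [0.54481305 0.0249773  0.13628686] 122 [187.54098361 266.25409836]
0.155 [ 0.59695716 -0.02794787  0.16617182] 60 [179.56666667 243.86666667]
0.098 [ 0.56983053 -0.00226364  0.10530866] 214 [194.5046729  257.32242991]
[0.53963535 0.02460936 0.25176441]
```

View pics/g4.png

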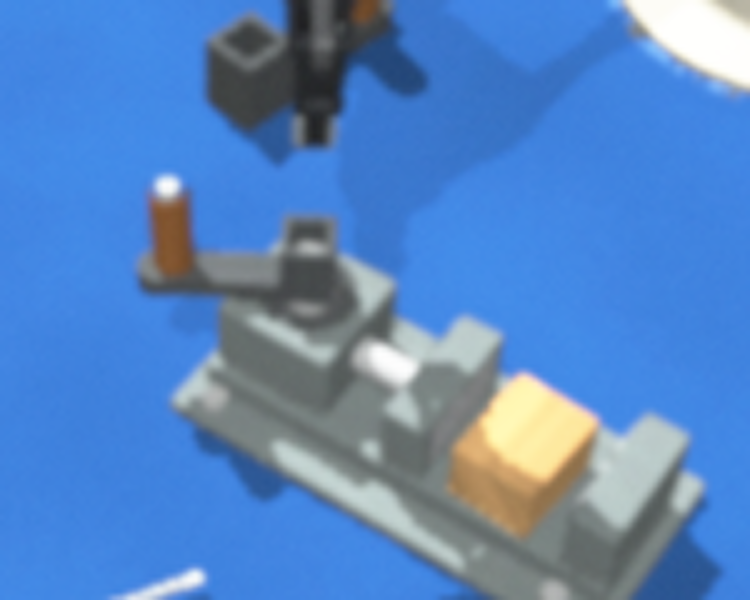

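The crank is fully seated: the hub top measures 136 mm and the shaft axis comes out at (0.538, 0.027). The scene picture shows the handle at (168,230) in the crop. Next I'll grip the handle.

Call:
servo_tool(commands=[{"xyz": [-0.038,0.0001,0],"roll": 0,"claw": 0.3},{"xyz": [-0.0394,0.0001,0],"roll": 0,"claw": 0.3},{"xyz": [0,0,0.02],"roll": 0,"claw": 0.3},{"xyz": [0,0,0.035],"roll": 0,"claw": 0.3},{"xyz": [0,0,0.035],"roll": 0,"claw": 0.3},{"xyz": [0,0,0.02],"roll": 0,"claw": 0.3},{"xyz": [0,0,0.007],"roll": 0,"claw": 0.3},{"xyz": [0,0,0],"roll": 0,"claw": 0.3},{"xyz": [0,0,0],"roll": 0,"claw": 0.3}])

```text
clock: 18.9
ee_pos: [0.5951, -0.0284, 0.1327]
tool_rot: [0.37, 0.929, -0.0, -0.0]
wrist_force: [0.1, -0.2, -0.1]
grip_width: 0.699
```

Call:
servo_tool(commands=[{"xyz": [0,0,0],"roll": 0,"claw": 1},{"xyz": [0,0,0],"roll": 0,"claw": 1},{"xyz": [0,0,0],"roll": 0,"claw": 1},{"xyz": [0,0,0],"roll": 0,"claw": 1},{"xyz": [0,0,0],"roll": 0,"claw": 1},{"xyz": [0,0,0],"roll": 0,"claw": 1},{"xyz": [0,0,0],"roll": 0,"claw": 1}], force=60)

```text
clock: 19.48
ee_pos: [0.5954, -0.0288, 0.1336]
tool_rot: [0.37, 0.929, -0.0, 0.001]
wrist_force: [-1.2, -4.0, 7.1]
grip_width: 0.278
```

```bash
python3 - <<'E'
from h import *
p,d=cap("scene"); cv2.imwrite("pics/g5.png",cv2.resize(p[140:260,210:360],(750,600),interpolation=cv2.INTER_CUBIC))
s=telemetry.get_state(); print(s["ee_pos"],s["wrist_force"],s["grip_width"])
a=np.radians(np.arange(0,361,10)); x=80*np.cos(a); y=80*np.sin(a)
for i in range(36): print(i*10,round(x[i]-x[i+1],1),round(y[i+1]-y[i],1),end=" | ")
E
```

```text
[ 0.59537531 -0.02880956  0.13357702] [-1.86391304 -3.36396801  8.00670318] 0.2727926560742719
0 1.2 13.9 | 10 3.6 13.5 | 20 5.9 12.6 | 30 8.0 11.4 | 40 9.9 9.9 | 50 11.4 8.0 | 60 12.6 5.9 | 70 13.5 3.6 | 80 13.9 1.2 | 90 13.9 -1.2 | 100 13.5 -3.6 | 110 12.6 -5.9 | 120 11.4 -8.0 | 130 9.9 -9.9 | 140 8.0 -11.4 | 150 5.9 -12.6 | 160 3.6 -13.5 | 170 1.2 -13.9 | 180 -1.2 -13.9 | 190 -3.6 -13.5 | 200 -5.9 -12.6 | 210 -8.0 -11.4 | 220 -9.9 -9.9 | 230 -11.4 -8.0 | 240 -12.6 -5.9 | 250 -13.5 -3.6 | 260 -13.9 -1.2 | 270 -13.9 1.2 | 280 -13.5 3.6 | 290 -12.6 5.9 | 300 -11.4 8.0 | 310 -9.9 9.9 | 320 -8.0 11.4 | 330 -5.9 12.6 | 340 -3.6 13.5 | 350 -1.2 13.9 |
```

View pics/g5.png

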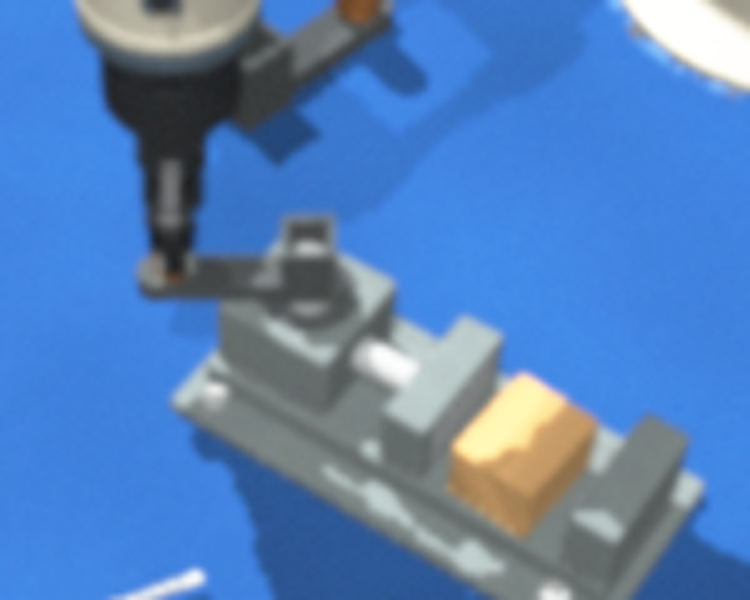

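The fingers hold the handle (crop 170,265), and the crank is still down. Start winding anticlockwise.

Call:
servo_tool(commands=[{"xyz": [0.0012,0.0139,0],"roll": 0,"claw": 1},{"xyz": [0.0036,0.0135,0],"roll": 0,"claw": 1},{"xyz": [0.0059,0.0126,0],"roll": 0,"claw": 1},{"xyz": [0.008,0.0114,0],"roll": 0,"claw": 1},{"xyz": [0.0099,0.0099,0],"roll": 0,"claw": 1},{"xyz": [0.0114,0.008,0],"roll": 0,"claw": 1}])

```text
clock: 20.03
ee_pos: [0.615, 0.0492, 0.1339]
tool_rot: [0.37, 0.929, -0.0, 0.002]
wrist_force: [0.0, -8.2, 11.4]
grip_width: 0.275
```

Call:
servo_tool(commands=[{"xyz": [0.0126,0.0059,0],"roll": 0,"claw": 1},{"xyz": [0.0135,0.0036,0],"roll": 0,"claw": 1},{"xyz": [0.0139,0.0012,0],"roll": 0,"claw": 1},{"xyz": [0.0139,-0.0012,0],"roll": 0,"claw": 1},{"xyz": [0.0135,-0.0036,0],"roll": 0,"claw": 1},{"xyz": [0.0126,-0.0059,0],"roll": 0,"claw": 1}])

```text
clock: 20.53
ee_pos: [0.5582, 0.1054, 0.1347]
tool_rot: [0.37, 0.929, 0.002, 0.003]
wrist_force: [7.9, 3.0, 13.1]
grip_width: 0.275
```

```bash
python3 - <<'E'
from h import *
p,d=cap("scene"); cv2.imwrite("pics/g6.png",cv2.resize(p[140:260,210:360],(750,600),interpolation=cv2.INTER_CUBIC))
s=telemetry.get_state(); print(s["ee_pos"],s["wrist_force"],s["grip_width"]); e=s["ee_pos"][:2]-[.5378,.0267]; print(np.hypot(*e),np.degrees(np.arctan2(e[1],e[0])))
E
```

```text
[0.55525645 0.10602596 0.13448075] [ 3.33471191 10.33569769 16.60226322] 0.2830441278622717
0.08122398184825384 77.58931632573483
```

View pics/g6.png

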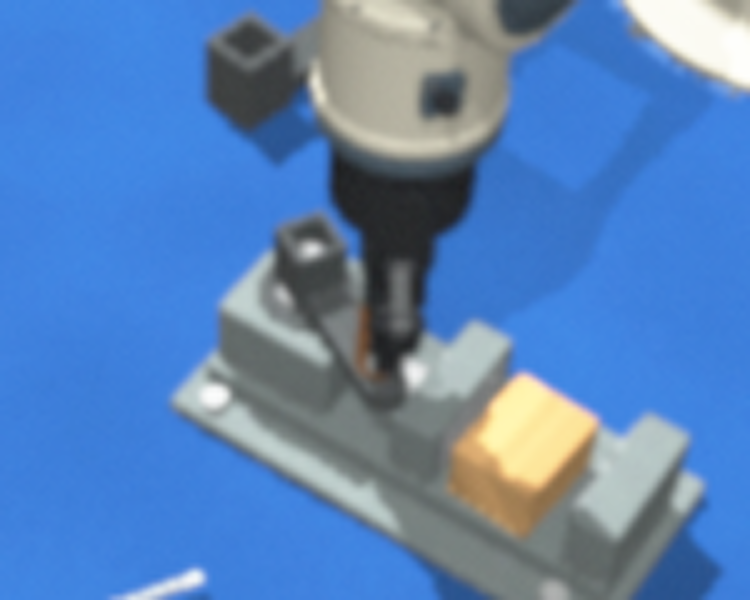

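Winding works and the jaw is advancing. I'll ease the downward press by 1 mm and continue.

Call:
servo_tool(commands=[{"xyz": [0.0117,-0.0077,-0.001],"roll": 0,"claw": 1},{"xyz": [0.0099,-0.0099,0],"roll": 0,"claw": 1},{"xyz": [0.008,-0.0114,0],"roll": 0,"claw": 1},{"xyz": [0.0059,-0.0126,0],"roll": 0,"claw": 1},{"xyz": [0.0036,-0.0135,0],"roll": 0,"claw": 1},{"xyz": [0.0012,-0.0139,0],"roll": 0,"claw": 1}])

```text
clock: 21.08
ee_pos: [0.4785, 0.0834, 0.1347]
tool_rot: [0.37, 0.929, 0.001, 0.001]
wrist_force: [-2.7, 11.4, 11.3]
grip_width: 0.281
```

Call:
servo_tool(commands=[{"xyz": [-0.0012,-0.0139,0],"roll": 0,"claw": 1},{"xyz": [-0.0036,-0.0135,0],"roll": 0,"claw": 1},{"xyz": [-0.0059,-0.0126,0],"roll": 0,"claw": 1},{"xyz": [-0.008,-0.0114,0],"roll": 0,"claw": 1},{"xyz": [-0.0099,-0.0099,0],"roll": 0,"claw": 1},{"xyz": [-0.0114,-0.008,0],"roll": 0,"claw": 1}])

```text
clock: 21.58
ee_pos: [0.4597, 0.0041, 0.1346]
tool_rot: [0.37, 0.929, 0.001, 0.0]
wrist_force: [-2.6, 7.9, 15.1]
grip_width: 0.277
```

Call:
servo_tool(commands=[{"xyz": [-0.0126,-0.0059,0],"roll": 0,"claw": 1},{"xyz": [-0.0135,-0.0036,0],"roll": 0,"claw": 1},{"xyz": [-0.0139,-0.0012,0],"roll": 0,"claw": 1},{"xyz": [-0.0139,0.0012,0],"roll": 0,"claw": 1},{"xyz": [-0.0135,0.0036,0],"roll": 0,"claw": 1},{"xyz": [-0.0126,0.0059,0],"roll": 0,"claw": 1}])

```text
clock: 22.08
ee_pos: [0.5185, -0.0509, 0.1346]
tool_rot: [0.37, 0.929, 0.0, 0.0]
wrist_force: [-4.3, 10.2, 12.8]
grip_width: 0.274
```

Call:
servo_tool(commands=[{"xyz": [-0.0114,0.008,0],"roll": 0,"claw": 1},{"xyz": [-0.0099,0.0099,0],"roll": 0,"claw": 1},{"xyz": [-0.008,0.0114,0],"roll": 0,"claw": 1},{"xyz": [-0.0059,0.0126,0],"roll": 0,"claw": 1},{"xyz": [-0.0036,0.0135,0],"roll": 0,"claw": 1},{"xyz": [-0.0012,0.0139,0],"roll": 0,"claw": 1}])

```text
clock: 22.58
ee_pos: [0.5952, -0.0282, 0.1344]
tool_rot: [0.37, 0.929, -0.0, 0.0]
wrist_force: [-7.5, -2.9, 10.3]
grip_width: 0.277
```

```bash
cat > look.py <<'E'
import sys
from h import *
p,d=cap("scene"); cv2.imwrite(f"pics/{sys.argv[1]}.png",cv2.resize(p[140:260,210:360],(750,600),interpolation=cv2.INTER_CUBIC))
s=telemetry.get_state(); f=s["wrist_force"]; e=s["ee_pos"][:2]-[.5378,.0267]; r=np.hypot(*e); c,q=e/r
print(s["ee_pos"],f,"r",r,"phi",np.degrees(np.arctan2(q,c)),"Frad",f[0]*c+f[1]*q,"Ftan",-f[0]*q+f[1]*c)
P=pts("scene",d);Z=P[...,2]
m=(Z>.128)&(Z<.142); m[:150]=0;m[230:]=0;m[:,:255]=0;m[:,285:]=0; print("hubtop z",np.median(P[m],0),m.sum())
E
python3 look.py g7
```

```text
[ 0.59670233 -0.02642575  0.13441138] [-2.19844088  1.7809461   8.48583292] r 0.07932105616811023 phi -42.048230635224265 Frad -2.8253203073727446 Ftan -0.1499215629499422
hubtop z [0.5399798  0.028588   0.13599757] 82
```

View pics/g7.png

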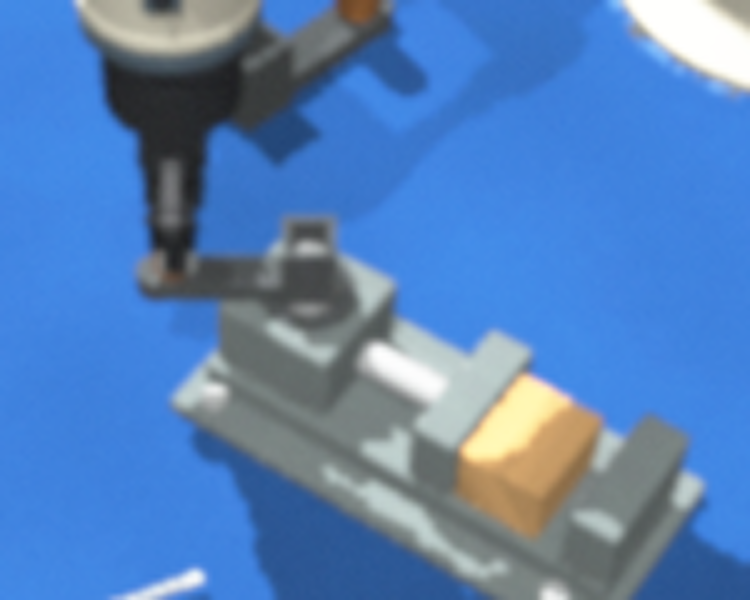

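After one turn the jaw is at the block and about 15 mm of gap remains at the fixed jaw. The crank is still down (hub top 136 mm). Continuing.

Call:
servo_tool(commands=[{"xyz": [0.0012,0.0139,0],"roll": 0,"claw": 1},{"xyz": [0.0036,0.0135,0],"roll": 0,"claw": 1},{"xyz": [0.0059,0.0126,0],"roll": 0,"claw": 1},{"xyz": [0.008,0.0114,0],"roll": 0,"claw": 1},{"xyz": [0.0099,0.0099,0],"roll": 0,"claw": 1},{"xyz": [0.0114,0.008,0],"roll": 0,"claw": 1}])

```text
clock: 23.13
ee_pos: [0.6142, 0.0496, 0.1347]
tool_rot: [0.37, 0.929, -0.0, 0.001]
wrist_force: [-3.7, -8.7, 11.5]
grip_width: 0.277
```

Call:
servo_tool(commands=[{"xyz": [0.0126,0.0059,0],"roll": 0,"claw": 1},{"xyz": [0.0135,0.0036,0],"roll": 0,"claw": 1},{"xyz": [0.0139,0.0012,0],"roll": 0,"claw": 1},{"xyz": [0.0139,-0.0012,0],"roll": 0,"claw": 1},{"xyz": [0.0135,-0.0036,0],"roll": 0,"claw": 1},{"xyz": [0.0126,-0.0059,0],"roll": 0,"claw": 1}])

```text
clock: 23.63
ee_pos: [0.5574, 0.1054, 0.1353]
tool_rot: [0.37, 0.929, 0.001, 0.003]
wrist_force: [6.5, -2.6, 8.3]
grip_width: 0.273
```

```bash
python3 look.py g8
```

```text
[0.55453458 0.10600155 0.13504785] [ 2.07073585  5.68528255 13.31841439] r 0.08104802679029734 phi 78.08400269261884 Frad 5.9903326375127905 Ftan -0.8522320777297931
hubtop z [0.54113287 0.03104437 0.13579828] 109
```

View pics/g8.png

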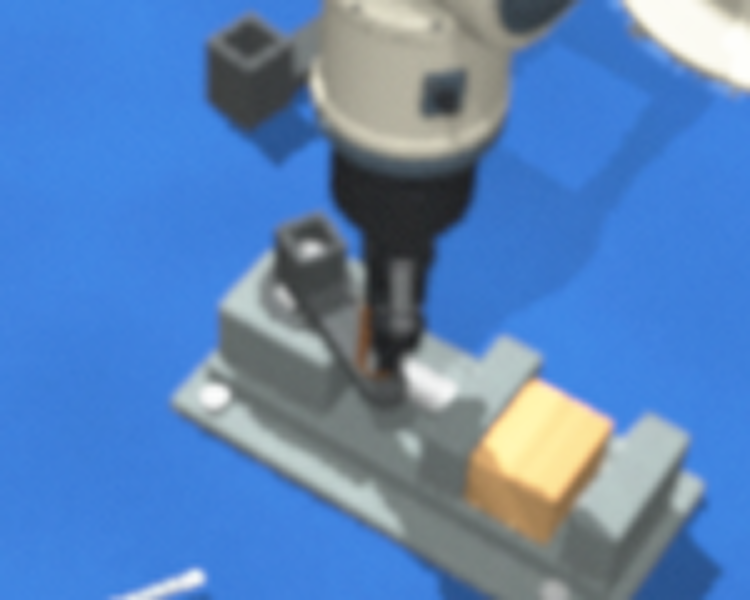

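Call:
servo_tool(commands=[{"xyz": [0.0114,-0.008,0],"roll": 0,"claw": 1},{"xyz": [0.0099,-0.0099,0],"roll": 0,"claw": 1},{"xyz": [0.008,-0.0114,0],"roll": 0,"claw": 1},{"xyz": [0.0059,-0.0126,0],"roll": 0,"claw": 1}])

```text
clock: 24.02
ee_pos: [0.5025, 0.1002, 0.1352]
tool_rot: [0.37, 0.929, 0.002, 0.002]
wrist_force: [1.5, 12.8, 12.1]
grip_width: 0.274
```

Call:
servo_tool(commands=[{"xyz": [0.0036,-0.0135,0],"roll": 0,"claw": 1},{"xyz": [0.0012,-0.0139,0],"roll": 0,"claw": 1}])

```text
clock: 24.18
ee_pos: [0.4789, 0.0834, 0.135]
tool_rot: [0.37, 0.929, 0.002, 0.001]
wrist_force: [-2.8, 11.9, 16.9]
grip_width: 0.278
```

Call:
servo_tool(commands=[{"xyz": [-0.0012,-0.0139,0],"roll": 0,"claw": 1},{"xyz": [-0.0036,-0.0135,0],"roll": 0,"claw": 1}])

```text
clock: 24.35
ee_pos: [0.4629, 0.0596, 0.1348]
tool_rot: [0.37, 0.929, 0.001, 0.001]
wrist_force: [-4.4, 8.6, 19.5]
grip_width: 0.281
```

```bash
python3 look.py g9
```

```text
[0.46177363 0.05782216 0.13457842] [-5.88332287  5.27775468 10.12843029] r 0.08214984634228023 phi 157.73776318024585 Frad 7.444235432709981 Ftan -2.6554738314330466
hubtop z [0.53712641 0.02788069 0.13557141] 95
```

View pics/g9.png

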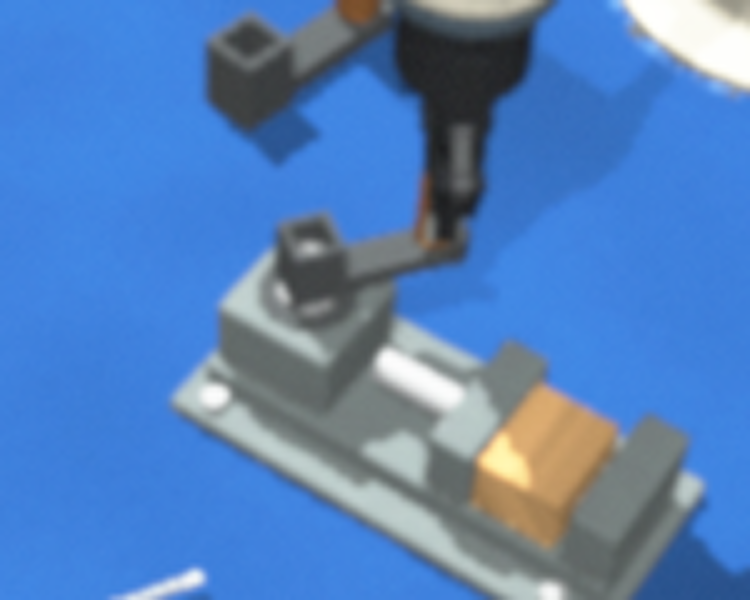

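Call:
servo_tool(commands=[{"xyz": [-0.0059,-0.0126,0],"roll": 0,"claw": 1},{"xyz": [-0.008,-0.0114,0],"roll": 0,"claw": 1}])

```text
clock: 24.57
ee_pos: [0.456, 0.0324, 0.1344]
tool_rot: [0.37, 0.929, 0.001, -0.0]
wrist_force: [-3.8, 8.0, 13.7]
grip_width: 0.279
```

Call:
servo_tool(commands=[{"xyz": [-0.0099,-0.0099,0],"roll": 0,"claw": 1},{"xyz": [-0.0114,-0.008,0],"roll": 0,"claw": 1}])

```text
clock: 24.73
ee_pos: [0.4594, 0.0042, 0.1344]
tool_rot: [0.37, 0.929, 0.0, -0.0]
wrist_force: [-3.3, 7.2, 14.1]
grip_width: 0.277
```

Call:
servo_tool(commands=[{"xyz": [-0.0126,-0.0059,0],"roll": 0,"claw": 1},{"xyz": [-0.0135,-0.0036,0],"roll": 0,"claw": 1}])

```text
clock: 24.9
ee_pos: [0.4723, -0.0209, 0.1345]
tool_rot: [0.37, 0.929, 0.0, 0.0]
wrist_force: [-1.8, 8.8, 15.1]
grip_width: 0.28
```

```bash
python3 look.py g10
```

```text
[ 0.47429022 -0.02270566  0.1346478 ] [-8.91719597 -7.41202039 14.93096318] r 0.08046373251219245 phi -142.11986459103596 Frad 11.589382524306938 Ftan 0.3750239024465385
hubtop z [0.53276943 0.02416385 0.13602149] 118
```

View pics/g10.png

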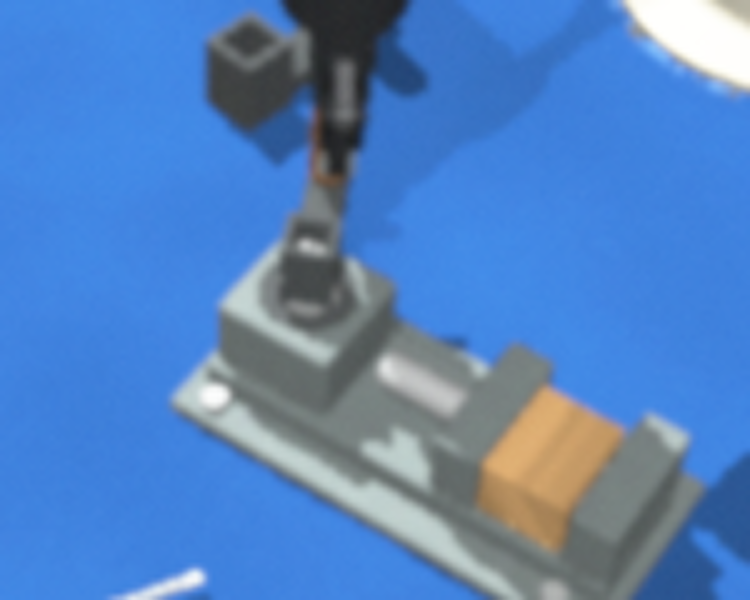

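Call:
servo_tool(commands=[{"xyz": [-0.0139,-0.0012,0],"roll": 0,"claw": 1},{"xyz": [-0.0139,0.0012,0],"roll": 0,"claw": 1}])

```text
clock: 25.12
ee_pos: [0.4926, -0.0397, 0.1346]
tool_rot: [0.37, 0.929, 0.0, 0.0]
wrist_force: [-1.7, 8.5, 13.5]
grip_width: 0.278
```

Call:
servo_tool(commands=[{"xyz": [-0.0135,0.0036,0],"roll": 0,"claw": 1}])

```text
clock: 25.2
ee_pos: [0.5051, -0.0465, 0.1346]
tool_rot: [0.37, 0.929, 0.0, 0.0]
wrist_force: [-4.3, 7.1, 10.2]
grip_width: 0.279
```

Call:
servo_tool(commands=[{"xyz": [-0.0126,0.0059,0],"roll": 0,"claw": 1}])

```text
clock: 25.28
ee_pos: [0.5183, -0.0509, 0.1344]
tool_rot: [0.37, 0.929, 0.0, -0.0]
wrist_force: [-5.1, 7.3, 11.5]
grip_width: 0.275
```

Call:
servo_tool(commands=[{"xyz": [-0.0114,0.008,0],"roll": 0,"claw": 1}])

```text
clock: 25.37
ee_pos: [0.532, -0.0529, 0.1344]
tool_rot: [0.37, 0.929, 0.0, -0.0]
wrist_force: [-6.1, 6.4, 10.4]
grip_width: 0.275
```

```bash
python3 look.py g11
```

```text
[ 0.5349056  -0.05306959  0.13453091] [-0.94478561  6.14937477  6.98844864] r 0.07982208457335063 phi -92.07803968547033 Frad -6.111072152807607 Ftan -1.1671448143009115
hubtop z [0.5407659  0.02378942 0.13556112] 121
```

View pics/g11.png

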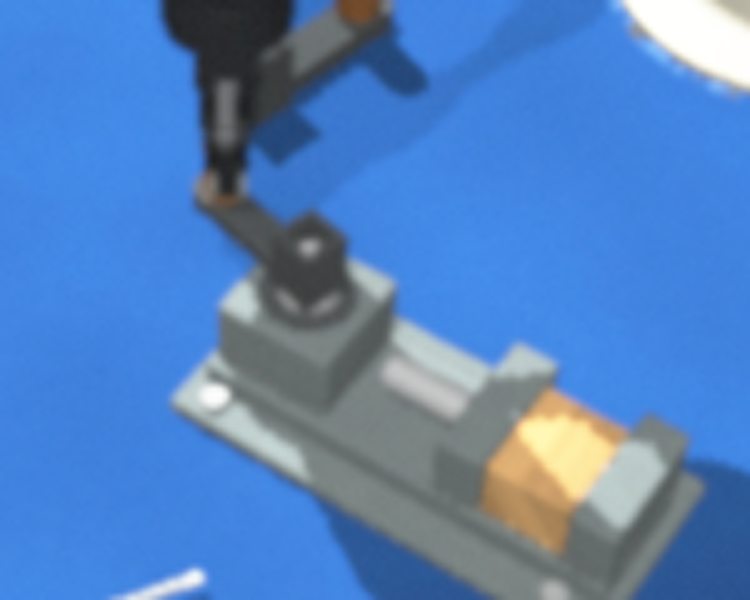

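Call:
servo_tool(commands=[{"xyz": [-0.0099,0.0099,0],"roll": 0,"claw": 1}])

```text
clock: 25.5
ee_pos: [0.545, -0.0526, 0.1343]
tool_rot: [0.37, 0.929, -0.0, -0.001]
wrist_force: [-7.3, 1.9, 11.5]
grip_width: 0.275
```

Call:
servo_tool(commands=[{"xyz": [-0.008,0.0114,0],"roll": 0,"claw": 1}])

```text
clock: 25.58
ee_pos: [0.5594, -0.0499, 0.1344]
tool_rot: [0.37, 0.929, -0.0, -0.0]
wrist_force: [-7.7, 2.7, 9.4]
grip_width: 0.271
```

Call:
servo_tool(commands=[{"xyz": [-0.0059,0.0126,0],"roll": 0,"claw": 1}])

```text
clock: 25.67
ee_pos: [0.5723, -0.0448, 0.1343]
tool_rot: [0.37, 0.929, -0.0, -0.001]
wrist_force: [-14.5, -4.7, 11.7]
grip_width: 0.278
```

Call:
servo_tool(commands=[{"xyz": [-0.0036,0.0135,0],"roll": 0,"claw": 1}])

```text
clock: 25.75
ee_pos: [0.5835, -0.0381, 0.1342]
tool_rot: [0.37, 0.929, -0.001, -0.001]
wrist_force: [-19.9, -17.0, 16.1]
grip_width: 0.282
```

The handle force jumped from 6 N to about 26 N, so the block is clamped. I'll hold briefly and look.

Call:
servo_tool(commands=[{"xyz": [0,0,0],"roll": 0,"claw": 1},{"xyz": [0,0,0],"roll": 0,"claw": 1},{"xyz": [0,0,0],"roll": 0,"claw": 1},{"xyz": [0,0,0],"roll": 0,"claw": 1}])

```text
clock: 26.08
ee_pos: [0.5836, -0.038, 0.1343]
tool_rot: [0.37, 0.929, -0.001, -0.0]
wrist_force: [-10.7, -8.9, 10.9]
grip_width: 0.279
```

```bash
python3 look.py g12
```

```text
[ 0.58357743 -0.03805532  0.1343604 ] [-8.82151001 -9.02106535 12.57164127] r 0.07930210768913334 phi -54.74238929866247 Frad 2.274036244869558 Ftan -12.410778301065312
hubtop z [0.54097328 0.02901711 0.13646479] 92
```

View pics/g12.png

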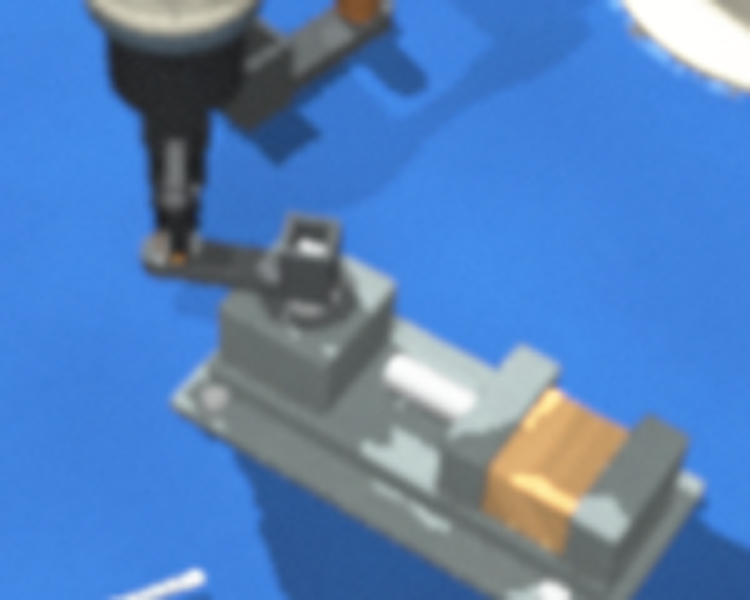

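The block is closed against both jaws, and the held load is about 12 N. I'll wind a touch more for margin.

Call:
servo_tool(commands=[{"xyz": [-0.001,0.005,0],"roll": 0,"claw": 1},{"xyz": [0,0,0],"roll": 0,"claw": 1}])

```text
clock: 26.3
ee_pos: [0.5869, -0.0356, 0.1342]
tool_rot: [0.37, 0.929, -0.002, -0.001]
wrist_force: [-16.3, -16.2, 15.7]
grip_width: 0.275
```

Call:
servo_tool(commands=[{"xyz": [-0.0005,0.003,0],"roll": 0,"claw": 1},{"xyz": [0,0,0],"roll": 0,"claw": 1},{"xyz": [0,0,0],"roll": 0,"claw": 1}])

```text
clock: 26.55
ee_pos: [0.5887, -0.0341, 0.1341]
tool_rot: [0.37, 0.929, -0.002, -0.002]
wrist_force: [-18.5, -18.7, 16.3]
grip_width: 0.276
```

About 26 N sustained. I'll relax, open and withdraw upward.

Call:
servo_tool(commands=[{"xyz": [0.0003,-0.0015,-0.0005],"roll": 0,"claw": 1},{"xyz": [0,0,0],"roll": 0,"claw": 0.3},{"xyz": [0,0,0],"roll": 0,"claw": 0.3},{"xyz": [0,0,0],"roll": 0,"claw": 0.3},{"xyz": [0,0,0],"roll": 0,"claw": 0.3},{"xyz": [0,0,0],"roll": 0,"claw": 0.3}])

```text
clock: 27.05
ee_pos: [0.5891, -0.0336, 0.1341]
tool_rot: [0.37, 0.929, -0.0, -0.0]
wrist_force: [-4.3, -3.8, -2.7]
grip_width: 0.701
```

Call:
servo_tool(commands=[{"xyz": [0,0,-0.01],"roll": 0,"claw": 0.3},{"xyz": [0,0,-0.03],"roll": 0,"claw": 0.3},{"xyz": [0,0,-0.04],"roll": 0,"claw": 0.3},{"xyz": [0,0,-0.04],"roll": 0,"claw": 0.3},{"xyz": [0,0,-0.03],"roll": 0,"claw": 0.3},{"xyz": [-0.02,0,0],"roll": 0,"claw": 0.3},{"xyz": [-0.03,0,0],"roll": 0,"claw": 0.3},{"xyz": [0,0,0],"roll": 0,"claw": 0.3},{"xyz": [0,0,0],"roll": 0,"claw": 0.3}])

```text
clock: 27.8
ee_pos: [0.6269, -0.0684, 0.2848]
tool_rot: [0.37, 0.929, 0.0, 0.001]
wrist_force: [-0.3, -0.2, 0.3]
grip_width: 0.7
```

```bash
python3 look.py g13; python3 - <<'E'
from h import *
p,d=cap("scene"); P=pts("scene",d); c=cams.calibration("scene"); M=np.array(c["camera_from_world"])
Z=P[...,2]
# block: wood-coloured pixels on the vise
hsv=cv2.cvtColor(p,cv2.COLOR_BGR2HSV); m=(hsv[...,0]>8)&(hsv[...,0]<28)&(hsv[...,1]>90)&(Z>.068)&(Z<.085); m[:200]=0;m[265:]=0;m[:,:295]=0;m[:,345:]=0
X=P[m]; print("block top",X.mean(0),len(X)); A=np.c_[X[:,:2]-X[:,:2].mean(0),np.ones(len(X))]; print("slope",np.linalg.lstsq(A,X[:,2],rcond=None)[0])
p2,d2=cap("top"); cv2.imwrite("pics/t13.png",p2)
print(telemetry.get_state()["wrist_force"])
E
```

```text
[ 0.62621609 -0.06769479  0.28458525] [-0.64972856  0.32325072 -0.93691839] r 0.12933592526274706 phi -46.87315123077116 Frad -0.6800867023825986 Ftan -0.253219880221472
hubtop z [0.54032406 0.02709314 0.136233  ] 106
block top [0.51576803 0.21272045 0.07553221] 169
slope [-0.04831174  0.00912696  0.07553221]
[-0.59659314  0.7046536  -0.0245422 ]
```

View pics/g13.png

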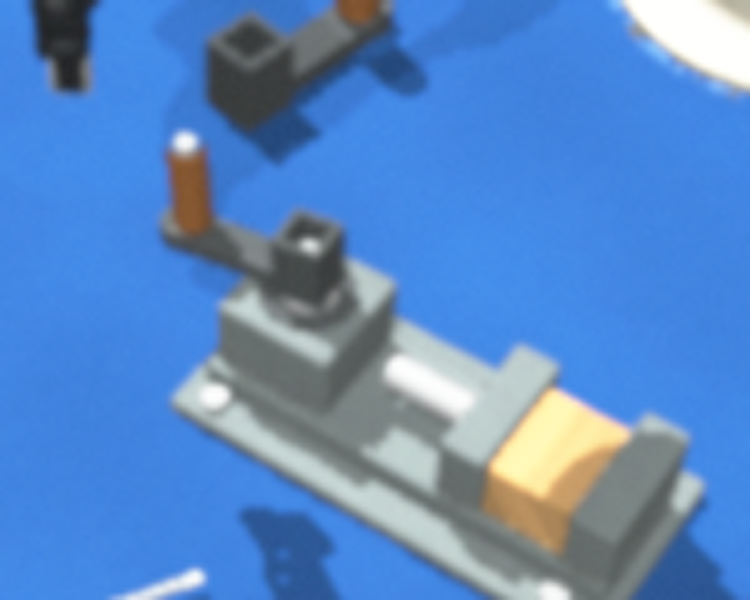

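View pics/t13.png

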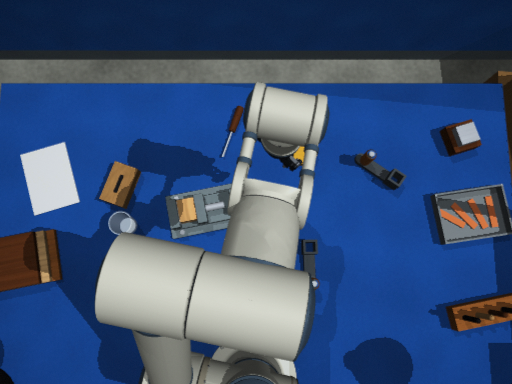

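```bash
python3 - <<'E'
from h import *
p,d=cap("scene"); P=pts("scene",d); Z=P[...,2]
S=np.array([.5378,.0267])
for lo,hi in((.155,.18),(.12,.15),(.100,.110)):
    m=(Z>lo)&(Z<hi); m[:150]=0;m[205:]=0;m[:,:238]=0;m[:,264:]=0
    e=np.median(P[m],0); print(lo,e,m.sum(),np.degrees(np.arctan2(*(e[:2]-S)[::-1])),np.hypot(*(e[:2]-S)))
# jaw / fixed jaw faces: profile along vise y
for a in (11.2,):
    y=np.array([-np.sin(np.radians(a)),np.cos(np.radians(a))]); x=np.array([y[1],-y[0]])
    u=(P[...,:2]-S)@y; w=(P[...,:2]-S)@x
    t=(Z>.076)&(Z<.086)&(np.abs(w)<.05)
    print("jaw top y range",np.percentile(u[t&(u>.07)&(u<.17)],[2,98]),"fixed",np.percentile(u[t&(u>.19)&(u<.26)],[2,98]))
    b=(np.abs(w)<.03)&(Z>.068)&(Z<.079)&(u>.12)&(u<.22); print("blocktop",np.percentile(u[b],[2,98]))
E
```

```text
0.155 [ 0.56417386 -0.04905028  0.16430633] 46 -70.80349561900782 0.08021025292375814
0.12 [ 0.56823232 -0.04363417  0.1339597 ] 62 -66.60273939013628 0.07663564576161437
0.1 [ 0.55804776 -0.02324508  0.10383281] 126 -67.93233936747414 0.05389324949646672
jaw top y range [0.1218329  0.16800743] fixed [0.19287331 0.23530771]
blocktop [0.14613362 0.20947985]
```

After release the handle swung back to about -69 degrees, from -50. That is more than the socket's play of about ±6 degrees, because I opened with load still stored in the grip. I'll regrip, feel the torque, retighten, and unload it before opening.

Call:
servo_tool(commands=[{"xyz": [0.029,-0.0134,0],"roll": 0,"claw": 0.3},{"xyz": [0.0285,-0.0134,0],"roll": 0,"claw": 0.3},{"xyz": [0,0,0.03],"roll": 0,"claw": 0.3},{"xyz": [0,0,0.04],"roll": 0,"claw": 0.3},{"xyz": [0,0,0.04],"roll": 0,"claw": 0.3},{"xyz": [0,0,0.03],"roll": 0,"claw": 0.3},{"xyz": [0,0,0.009],"roll": 0,"claw": 0.3},{"xyz": [0,0,0],"roll": 0,"claw": 0.3},{"xyz": [0,0,0],"roll": 0,"claw": 0.3}], force=60)

```text
clock: 28.75
ee_pos: [0.5664, -0.0475, 0.1361]
tool_rot: [0.37, 0.929, 0.0, 0.0]
wrist_force: [0.3, -0.5, 0.7]
grip_width: 0.695
```

Call:
servo_tool(commands=[{"xyz": [0,0,0],"roll": 0,"claw": 1},{"xyz": [0,0,0],"roll": 0,"claw": 1},{"xyz": [0,0,0],"roll": 0,"claw": 1},{"xyz": [0,0,0],"roll": 0,"claw": 1},{"xyz": [0,0,0],"roll": 0,"claw": 1},{"xyz": [0,0,0],"roll": 0,"claw": 1},{"xyz": [0,0,0],"roll": 0,"claw": 1}])

```text
clock: 29.33
ee_pos: [0.5665, -0.0482, 0.1363]
tool_rot: [0.37, 0.929, -0.0, 0.001]
wrist_force: [-2.6, -4.9, 7.3]
grip_width: 0.281
```

```bash
python3 look.py g14
```

```text
[ 0.56652658 -0.04821229  0.1363379 ] [-3.14155034 -5.1295966   7.29200378] r 0.08023133988490505 phi -69.01970439946179 Frad 3.6647006511142797 Ftan -4.769912889591476
hubtop z [0.54125817 0.02869871 0.13657402] 102
```

Call:
servo_tool(commands=[{"xyz": [-0.003,0.0063,0],"roll": 0,"claw": 1},{"xyz": [0,0,0],"roll": 0,"claw": 1}])

```text
clock: 29.55
ee_pos: [0.5724, -0.0457, 0.1361]
tool_rot: [0.37, 0.929, -0.001, 0.0]
wrist_force: [-7.8, -7.8, 10.5]
grip_width: 0.28
```

Call:
servo_tool(commands=[{"xyz": [-0.0024,0.0066,0],"roll": 0,"claw": 1},{"xyz": [0,0,0],"roll": 0,"claw": 1}])

```text
clock: 29.72
ee_pos: [0.5781, -0.0427, 0.136]
tool_rot: [0.37, 0.929, -0.001, -0.0]
wrist_force: [-11.1, -11.3, 11.5]
grip_width: 0.283
```

Call:
servo_tool(commands=[{"xyz": [-0.0018,0.0067,0],"roll": 0,"claw": 1},{"xyz": [0,0,0],"roll": 0,"claw": 1}])

```text
clock: 29.88
ee_pos: [0.5834, -0.0394, 0.1358]
tool_rot: [0.37, 0.929, -0.002, -0.001]
wrist_force: [-13.3, -14.1, 12.4]
grip_width: 0.279
```

Call:
servo_tool(commands=[{"xyz": [0,0,0],"roll": 0,"claw": 1},{"xyz": [0,0,0],"roll": 0,"claw": 1},{"xyz": [0,0,0],"roll": 0,"claw": 1}])

```text
clock: 30.13
ee_pos: [0.5832, -0.0395, 0.1359]
tool_rot: [0.37, 0.929, -0.001, -0.001]
wrist_force: [-12.6, -11.4, 11.2]
grip_width: 0.277
```

Call:
servo_tool(commands=[{"xyz": [0.0003,-0.0015,0],"roll": 0,"claw": 1},{"xyz": [0,0,0],"roll": 0,"claw": 1}])

```text
clock: 30.3
ee_pos: [0.5822, -0.0402, 0.1359]
tool_rot: [0.37, 0.929, -0.001, -0.0]
wrist_force: [-10.4, -9.3, 9.8]
grip_width: 0.279
```

Call:
servo_tool(commands=[{"xyz": [0.0003,-0.0015,0],"roll": 0,"claw": 1},{"xyz": [0,0,0],"roll": 0,"claw": 1}])

```text
clock: 30.47
ee_pos: [0.5811, -0.041, 0.1359]
tool_rot: [0.37, 0.929, -0.001, -0.0]
wrist_force: [-9.1, -6.9, 8.0]
grip_width: 0.279
```

Call:
servo_tool(commands=[{"xyz": [0.0003,-0.0015,0],"roll": 0,"claw": 1},{"xyz": [0,0,0],"roll": 0,"claw": 1}])

```text
clock: 30.63
ee_pos: [0.58, -0.0417, 0.136]
tool_rot: [0.37, 0.929, -0.001, -0.0]
wrist_force: [-8.9, -6.3, 9.5]
grip_width: 0.281
```

Call:
servo_tool(commands=[{"xyz": [0.0005,-0.002,0],"roll": 0,"claw": 1},{"xyz": [0,0,0],"roll": 0,"claw": 1}])

```text
clock: 30.8
ee_pos: [0.5783, -0.0427, 0.136]
tool_rot: [0.37, 0.929, -0.001, -0.0]
wrist_force: [-8.1, -5.1, 8.7]
grip_width: 0.276
```

Call:
servo_tool(commands=[{"xyz": [0.0005,-0.002,0],"roll": 0,"claw": 1},{"xyz": [0,0,0],"roll": 0,"claw": 1}])

```text
clock: 30.97
ee_pos: [0.5767, -0.0436, 0.1359]
tool_rot: [0.37, 0.929, -0.0, -0.0]
wrist_force: [-7.9, -3.4, 7.5]
grip_width: 0.279
```

Call:
servo_tool(commands=[{"xyz": [0.0005,-0.002,0],"roll": 0,"claw": 1},{"xyz": [0,0,0],"roll": 0,"claw": 1}])

```text
clock: 31.13
ee_pos: [0.5751, -0.0446, 0.136]
tool_rot: [0.37, 0.929, -0.0, -0.0]
wrist_force: [-6.5, -1.7, 7.5]
grip_width: 0.277
```

Call:
servo_tool(commands=[{"xyz": [0.0005,-0.002,0],"roll": 0,"claw": 1},{"xyz": [0,0,0],"roll": 0,"claw": 1}])

```text
clock: 31.3
ee_pos: [0.5734, -0.0455, 0.136]
tool_rot: [0.37, 0.929, 0.0, -0.0]
wrist_force: [-5.8, 0.7, 6.9]
grip_width: 0.277
```

```bash
python3 look.py g15
```

```text
[ 0.57351763 -0.04547324  0.13599961] [-6.10526780e+00  3.96591662e-03  7.62585266e+00] r 0.08052779457853276 phi -63.66977141015981 Frad -2.7115100045535714 Ftan -5.470102752350436
hubtop z [0.54184304 0.02591582 0.135764  ] 103
```

The load follows an elastic curve: the block's spring pushes the handle back until shaft friction holds it. So I'll unload almost to zero before opening, rather than snapping open.

Call:
servo_tool(commands=[{"xyz": [0.0006,-0.0018,0],"roll": 0,"claw": 1},{"xyz": [0,0,0],"roll": 0,"claw": 1},{"xyz": [0,0,0],"roll": 0,"claw": 1}])

```text
clock: 31.6
ee_pos: [0.572, -0.0462, 0.136]
tool_rot: [0.37, 0.929, 0.0, 0.0]
wrist_force: [-4.8, 1.1, 6.7]
grip_width: 0.276
```

Call:
servo_tool(commands=[{"xyz": [0.0006,-0.0018,0],"roll": 0,"claw": 1},{"xyz": [0,0,0],"roll": 0,"claw": 1},{"xyz": [0,0,0],"roll": 0,"claw": 1}])

```text
clock: 31.85
ee_pos: [0.5705, -0.047, 0.136]
tool_rot: [0.37, 0.929, 0.0, 0.0]
wrist_force: [-4.1, 2.5, 6.1]
grip_width: 0.28
```

Call:
servo_tool(commands=[{"xyz": [0,0,0],"roll": 0,"claw": 0.68},{"xyz": [0,0,0],"roll": 0,"claw": 0.64},{"xyz": [0,0,0],"roll": 0,"claw": 0.6},{"xyz": [0,0,0],"roll": 0,"claw": 0.5},{"xyz": [0,0,0],"roll": 0,"claw": 0.4},{"xyz": [0,0,0],"roll": 0,"claw": 0.3},{"xyz": [0,0,0],"roll": 0,"claw": 0.3},{"xyz": [0,0,0],"roll": 0,"claw": 0.3}])

```text
clock: 32.52
ee_pos: [0.5706, -0.0472, 0.135]
tool_rot: [0.37, 0.929, -0.0, 0.0]
wrist_force: [-0.4, -0.5, -0.0]
grip_width: 0.7
```

```bash
cat > ang.py <<'E'
from h import *
p,d=cap("scene"); P=pts("scene",d); Z=P[...,2]; S=np.array([.5378,.0267])
m=(Z>.1)&(Z<.110); m[:150]=0;m[210:]=0;m[:,:235]=0;m[:,264:]=0
e=np.median(P[m],0); print(e,m.sum(),"phi arm",np.degrees(np.arctan2(*(e[:2]-S)[::-1])))
m=(Z>.155)&(Z<.18); m[:150]=0;m[210:]=0;m[:,:235]=0;m[:,264:]=0
e=np.median(P[m],0); print("phi top",np.degrees(np.arctan2(*(e[:2]-S)[::-1])),m.sum())
print(telemetry.get_state()["wrist_force"])
E
python3 look.py g16; python3 ang.py
```

```text
[ 0.57065078 -0.04723467  0.13497155] [-1.01330728  0.70868461  0.83043756] r 0.08090432468321945 phi -66.0433857964384 Frad -1.0590818114233533 Ftan -0.638256412953357
hubtop z [0.5400943  0.02633594 0.13656674] 99
[ 0.55677578 -0.01748585  0.10478719] 104 phi arm -66.75871610446681
phi top -30.217415582963174 15
[ 0.90518575  1.46197034 -0.38887761]
```

View pics/g16.png

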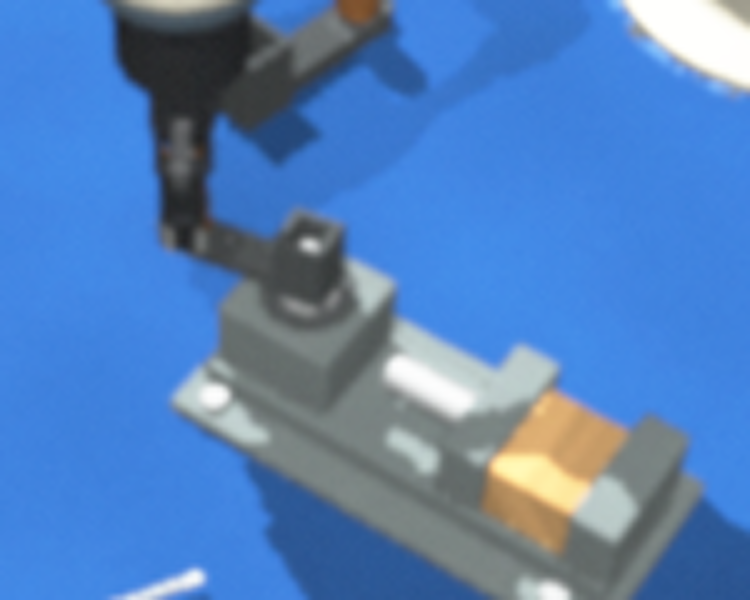

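The handle now stays put at about -66.5 degrees with the fingers clear. I'll run one verification cycle: regrip, load once more, unload gently, and see whether the rest position or the starting force changes.

Call:
servo_tool(commands=[{"xyz": [0,0,0],"roll": 0,"claw": 1},{"xyz": [0,0,0],"roll": 0,"claw": 1},{"xyz": [0,0,0],"roll": 0,"claw": 1},{"xyz": [0,0,0],"roll": 0,"claw": 1},{"xyz": [0,0,0],"roll": 0,"claw": 1},{"xyz": [0,0,0],"roll": 0,"claw": 1},{"xyz": [0,0,0],"roll": 0,"claw": 1}])

```text
clock: 33.2
ee_pos: [0.5702, -0.0478, 0.1352]
tool_rot: [0.37, 0.929, -0.001, -0.0]
wrist_force: [-4.2, -6.3, 6.8]
grip_width: 0.276
```

Call:
servo_tool(commands=[{"xyz": [-0.001,0.0025,0],"roll": 0,"claw": 1},{"xyz": [0,0,0],"roll": 0,"claw": 1},{"xyz": [0,0,0],"roll": 0,"claw": 1},{"xyz": [0,0,0],"roll": 0,"claw": 1}])

```text
clock: 33.53
ee_pos: [0.5722, -0.0469, 0.1351]
tool_rot: [0.37, 0.929, -0.001, -0.001]
wrist_force: [-8.1, -7.8, 9.0]
grip_width: 0.275
```

Call:
servo_tool(commands=[{"xyz": [-0.001,0.0025,0],"roll": 0,"claw": 1},{"xyz": [0,0,0],"roll": 0,"claw": 1},{"xyz": [0,0,0],"roll": 0,"claw": 1},{"xyz": [0,0,0],"roll": 0,"claw": 1}])

```text
clock: 33.87
ee_pos: [0.5743, -0.0459, 0.135]
tool_rot: [0.37, 0.929, -0.001, -0.001]
wrist_force: [-9.4, -8.8, 8.2]
grip_width: 0.279
```

Call:
servo_tool(commands=[{"xyz": [-0.001,0.0025,0],"roll": 0,"claw": 1},{"xyz": [0,0,0],"roll": 0,"claw": 1},{"xyz": [0,0,0],"roll": 0,"claw": 1},{"xyz": [0,0,0],"roll": 0,"claw": 1}])

```text
clock: 34.2
ee_pos: [0.5765, -0.0448, 0.135]
tool_rot: [0.37, 0.929, -0.001, -0.001]
wrist_force: [-9.5, -10.1, 9.3]
grip_width: 0.273
```

Just 1 to 3 degrees past rest the handle needs 10.6 to 13 N, against 6 N free, so the clamp is still loaded at rest. I'll unload gently and let go for good.

Call:
servo_tool(commands=[{"xyz": [0.0007,-0.0015,0],"roll": 0,"claw": 1},{"xyz": [0,0,0],"roll": 0,"claw": 1},{"xyz": [0.0007,-0.0015,0],"roll": 0,"claw": 1},{"xyz": [0,0,0],"roll": 0,"claw": 1},{"xyz": [0,0,0],"roll": 0,"claw": 1}])

```text
clock: 34.62
ee_pos: [0.5746, -0.0457, 0.1352]
tool_rot: [0.37, 0.929, -0.0, -0.0]
wrist_force: [-3.6, -6.3, 5.2]
grip_width: 0.281
```

Call:
servo_tool(commands=[{"xyz": [0.0007,-0.0015,0],"roll": 0,"claw": 1},{"xyz": [0,0,0],"roll": 0,"claw": 1},{"xyz": [0,0,0],"roll": 0,"claw": 1},{"xyz": [0,0,0],"roll": 0,"claw": 1}])

```text
clock: 34.95
ee_pos: [0.5734, -0.0463, 0.1353]
tool_rot: [0.37, 0.929, -0.0, 0.0]
wrist_force: [-2.2, -6.0, 4.8]
grip_width: 0.277
```

Call:
servo_tool(commands=[{"xyz": [0.0007,-0.0015,0],"roll": 0,"claw": 1},{"xyz": [0,0,0],"roll": 0,"claw": 1},{"xyz": [0,0,0],"roll": 0,"claw": 1},{"xyz": [0,0,0],"roll": 0,"claw": 1}])

```text
clock: 35.28
ee_pos: [0.5721, -0.0469, 0.1353]
tool_rot: [0.37, 0.929, -0.0, 0.001]
wrist_force: [-1.4, -6.3, 3.2]
grip_width: 0.277
```

Call:
servo_tool(commands=[{"xyz": [0,0,0],"roll": 0,"claw": 0.68},{"xyz": [0,0,0],"roll": 0,"claw": 0.64},{"xyz": [0,0,0],"roll": 0,"claw": 0.6},{"xyz": [0,0,0],"roll": 0,"claw": 0.5},{"xyz": [0,0,0],"roll": 0,"claw": 0.4},{"xyz": [0,0,0],"roll": 0,"claw": 0.3},{"xyz": [0,0,0],"roll": 0,"claw": 0.3},{"xyz": [0,0,0],"roll": 0,"claw": 0.3}])

```text
clock: 35.95
ee_pos: [0.5718, -0.0462, 0.135]
tool_rot: [0.37, 0.929, 0.0, 0.0]
wrist_force: [0.2, 0.2, -0.1]
grip_width: 0.7
```

Call:
servo_tool(commands=[{"xyz": [0,0,-0.01],"roll": 0,"claw": 0.3},{"xyz": [0,0,-0.03],"roll": 0,"claw": 0.3},{"xyz": [0,0,-0.04],"roll": 0,"claw": 0.3},{"xyz": [0,0,-0.04],"roll": 0,"claw": 0.3},{"xyz": [0,0,-0.03],"roll": 0,"claw": 0.3},{"xyz": [-0.02,0,0],"roll": 0,"claw": 0.3},{"xyz": [-0.03,0,0],"roll": 0,"claw": 0.3},{"xyz": [0,0,0],"roll": 0,"claw": 0.3},{"xyz": [0,0,0],"roll": 0,"claw": 0.3},{"xyz": [0,0,0],"roll": 0,"claw": 0.3}])

```text
clock: 36.78
ee_pos: [0.6077, -0.0805, 0.2852]
tool_rot: [0.37, 0.929, 0.0, -0.0]
wrist_force: [0.7, 0.2, -0.4]
grip_width: 0.701
```

```bash
python3 look.py g17; python3 ang.py
```

```text
[ 0.60751295 -0.0802343   0.28513993] [-0.7759171  -0.67698874 -0.97599567] r 0.12765124824561846 phi -56.8987376492344 Frad 0.14337382020025258 Ftan -1.0197083136435179
hubtop z [0.54091921 0.02722267 0.13612688] 105
[ 0.56008942 -0.02186079  0.1046803 ] 130 phi arm -65.34486198553667
phi top -66.5111122124484 52
[ 0.57685458 -0.13095534  0.20471421]
```

View pics/g17.png

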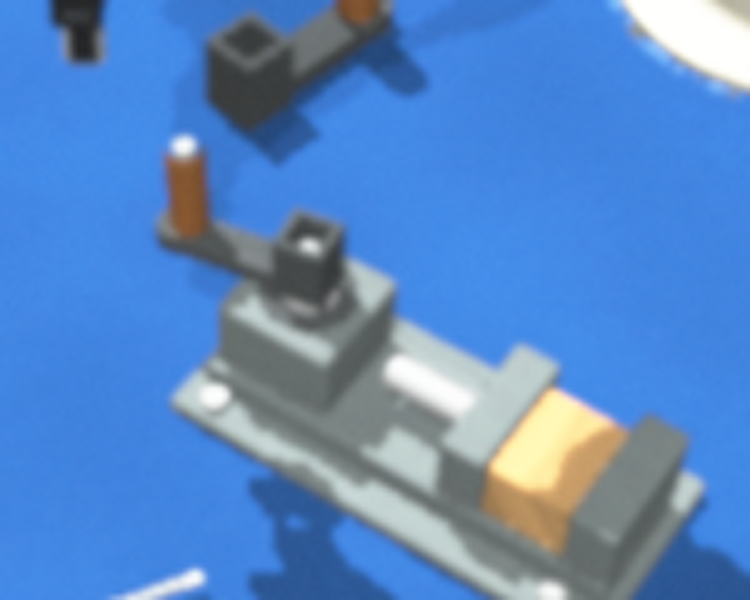

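The crank is down (hub top 136 mm), the block is held flat between the jaws, the handle has stayed at about -66 degrees, and the gripper is clear. Handing in.

```bash
python3 -c "
from cell import robot
print(robot.finish_job())"
```

```text
the job is handed in; nothing more can be done
None
```

I fitted the smallest crank onto the vise's square shaft and wound it anticlockwise until the block was clamped. Then I let go and handed the job in at about 37 s. The hand-in gave no verdict.

**Fitting:** The first 86° of turning found no drop. Feeling the socket walls showed I held the crank about 2.6 mm off centre. After correcting for that, it dropped onto the square and went fully down.

**Winding:** It took nearly two turns. Winding freely took about 6 N on the handle. This rose to about 26 N once the block was clamped.

**Release problem:** I first let go with load still on the handle, and it sprang back about 19°. I gripped it again, retightened to about 17 N, and eased the load off before opening. In a second regrip, the handle needed 10.6–13 N just 1–3° past rest, so the clamp was still loaded. I eased it off the same way.

**Last checks:**
- **Crank:** the hub top measured 136 mm above the bench, which is fully seated. The handle stayed at about -66° after the final release.
- **Block:** it sits between both jaws and looks flat. After the first release its top measured within about 0.05 rad of level, against a limit of 0.1; I did not re-measure it at the end.
- **Gripper:** it is well clear, with no contact force.
- **Bystanders:** I planned every move clear of them and felt no contact. In the top view after the first release, the cup, box and screwdriver stood where they had been, but the arm hid most of the tin.
- **Jaw force:** I could not measure this directly. I inferred it is above 25 N from the handle torque.

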